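# Pack the tested modules from the rail into the case

## Robot

A 6-joint arm with a two-finger parallel gripper is mounted at the origin on the work surface. World frame = base frame: x ahead of the robot, y to its left, z up, the work surface at z = 0. Lengths are in m, angles in rad, forces in N, time in s.
With the tool pointing down it reaches from about 0.35 to 0.975 m from the base axis. Payload 4.9 kg.
Tool frame: the origin (TCP) lies at the very end of the fingers, on their centre line; the grasp point (between the pads) lies 19 mm behind it (ctrl.tcp_to_grasp is the z of the grasp point in the tool frame, in m); z points along the fingers, y is the line along which they close (so a half turn about z gives the same grasp; the last joint's range is limited). The gripper opens to 85 mm and grips with 20 to 120 N. Pads are 22 mm wide; open, the fingers measure 114 mm over their backs; the gripper's body (76 mm by 85 mm) begins 54 mm behind the grasp point. The pads swing forward as they close: fully open they stand 13 mm farther back than shut.
Start: joints at [-1.383, 0.053, 1.613, -0, 1.476, -0.119], TCP at [0.189, -0.596, 0.231] pointing down, gripper open.
Joint ranges: [-3.01, 3.01], [-1.01, 2.22], [0.06, 2.58], [-1.02, 4.17], [0.09, 2.62], [-3.14, 3.14]. Speed limits (rad/s): [2.57, 2.57, 3.14, 3.14, 3.14, 3.14].

## Interface

Orientations are given as a rotation vector (axis times angle).
In Python, from station import ctrl, eyes, job, nets gives the robot as it stands. The module is installed in compiled form; this text tells all that it offers.
- The arm moves only by the tool jog_arm, never from a script. Its argument "commands" is one flat list of numbers, 7 for each row, row after row: the shift along the tool's x, y, z each as a share of 0.06 m, from -1 to 1, then the turn, a rotation vector about the tool's x, y, z each as a share of 0.1 rad, from -1 to 1, then the finger opening in mm, from 0 to 85.4. In form: [x, y, z, ax, ay, az, grip, x, y, z, ax, ay, az, grip, ...]. A call has 1 to 20 rows; each row shifts and turns the commanded pose from where the row before left it, along the tool's axes as they then stand; what a row does not reach is not made up. A row lasts 1/8 s, in which the tool goes at most 62.5 mm and 10.7 degrees, less where a joint would pass 70% of its speed; a pose out of reach is approached as far as the arm can. A call with a number of a shift or a turn outside -1 to 1 is refused whole. A call with a gripper value outside its range is refused whole. The fingers move at their own pace and stop on an object; "newtons" is the grip in N (left out, the last holds). Time passes only in rows, so rows that do not move let the fingers close. It gives the time, the measured TCP pose, the force, the opening and the grip force at its end, in the units of the state.
- ctrl.get_obs(): the state, without advancing time (a new reading comes with each control period).
- eyes.get_image(name): name is "side" or "top"; returns a dict with "image" (400x640x3 uint8, red, green, blue), "z_map" (400x640 float32, m along the optical axis (not along the pixel's ray), 0 where there is no reading), "K" (3x3 intrinsics, pixels), "dist_coeffs" ([k1, k2, p1, p2, k3] as OpenCV has them; the pictures are not rectified), "cam_to_world" (4x4, takes a point from camera to world coordinates). Camera axes: x right, y up, looking along -z (the intrinsics and any distortion apply to the point x, -y, -z); pixel columns grow to the right and rows downward; lengths in m; the calibration is good to about 2 mm. A picture is of the moment at which its call begins.
- job.finish_job(): hands the job in; it is judged then, once.
Trained networks look in the newest picture that a camera, given by its name, has taken for a name from the list of things; names that differ only in an ending like _2 or _b are one class to them, and where a whole thing is asked for, a point or a joint stands for the part that bears it (a point fixed in the world has none). Each returns a list of dicts, best first, with "p" (0 to 1); they miss things now and then, are a little off and sometimes report something else, mostly with a low value. They report only what shows in the picture. A call takes as long as a camera call. They do not tell look-alikes from the thing itself.
- nets.silhouettes(camera, name): "mask" (400x640 bool, what is visible of it) and "bbox" ([left, top, right, bottom] in pixels, round what is visible of it).
The state is a dict: "t": time; "q": joint angles; "dq": joint speeds; "effort": joint torques, N m; "tool_pos": TCP position; "tool_rot": TCP orientation; "contact_force": force on the tool from outside, world axes, zero at the start; "wrist_torque": the same for the moment, N m; "opening": finger opening in m; "grip_force": force on a finger pad.
Only numpy, scipy, OpenCV 4.12 (cv2) and the standard library are available. Lean on these libraries where they do the work, as an engineer would, in place of code of your own. Each camera call takes 0.05 s, during which the arm holds its last target. There are 200 camera calls.

## Task

Open the case fully, so that its lid leans back on its stop, and set the top tray of the pile down flat inside it. Pull every module off the rail against its catch and set them all in that tray in a single layer, then shut the lid completely. Leave the other two trays and the spool, bottle and iron stand where they are.

Things in the scene. Friction and masses are not known exactly. Their poses are not given: they have to be found in the camera images.
- case: grey case fixed to the bench, shut at the start: 157 (x) x 252 mm (y), walls 6 mm thick and 56 mm high, inner floor 6 mm up, inner room 145 x 240 mm. Origin: centre of its underside, x towards the hinge side. Shut, it has clear room up to 98 mm above the bench: enough for one layer of modules, not two
- lid (a joint): lid angle in rad: 0 shut, 1.7 open and leaning back on its stop, where it stays (below about 1.2 it slowly falls shut). The damped hinge lies on the case's +x upper edge, 57 mm up, along the case's y; the lid is a shell 46 mm deep, 0.3 kg
- lid_bar (a point): middle of the lid's round steel grip bar (10 mm thick, 110 mm long, along the case's y), 42 mm in front of the lid's front edge: with the lid shut it is 199 mm from the hinge towards case -x and 97 mm above the bench. Its frame turns with the lid
- lid_hinge (a point): middle of the lid's hinge axis; its axes are those of the lid (as the case's when shut)
- rail: fixed aluminium rail 290 mm long (its y), 28 mm wide, top 34 mm above the bench; origin under its centre. Five places 52 mm apart along y, parted by blocks 10 mm thick, 42 mm high. A steel sprung catch on the +x side of each place holds the module's jaw; it yields to a firm straight upward pull of 10 to 15 N within 20 mm; after 30 mm the module is clear
- tray_top: black tray 125 (x) x 220 (y) x 34 mm tall, walls 4 mm; origin: centre of its underside; inner floor 8 mm up. A divider 10 mm thick runs along its x through the middle, top 29 mm up: pinch it across y to lift. Two compartments 104 mm (y) x 117 mm (x). At the start it is the top one of a pile of three, its origin 60 mm above the bench
- tray_mid: black tray 125 (x) x 220 (y) x 34 mm tall, walls 4 mm; origin: centre of its underside; inner floor 8 mm up. A divider 10 mm thick runs along its x through the middle, top 29 mm up: pinch it across y to lift. Two compartments 104 mm (y) x 117 mm (x). The middle one of the pile; each tray's foot sits 4 mm deep in the tray below
- tray_low: black tray 125 (x) x 220 (y) x 34 mm tall, walls 4 mm; origin: centre of its underside; inner floor 8 mm up. A divider 10 mm thick runs along its x through the middle, top 29 mm up: pinch it across y to lift. Two compartments 104 mm (y) x 117 mm (x). The lowest of the pile
- module0: white plastic clip-on module (five alike, three or four present), 48 mm (its x, across the rail) x 32 mm (y) x 76 mm tall, 0.14 kg. Origin: centre of its underside, 10 mm above the bench when on the rail. From below: two jaws 24 mm deep astride the rail; a body 48 x 32 mm from 24 to 42 mm; a nose 30 (x) x 32 mm (y) from 42 to 76 mm, the part to grip
- module0_mid (a point): the middle of module0, on its z axis 38 mm above its underside
- module1: white plastic clip-on module (five alike, three or four present), 48 mm (its x, across the rail) x 32 mm (y) x 76 mm tall, 0.14 kg. Origin: centre of its underside, 10 mm above the bench when on the rail. From below: two jaws 24 mm deep astride the rail; a body 48 x 32 mm from 24 to 42 mm; a nose 30 (x) x 32 mm (y) from 42 to 76 mm, the part to grip
- module1_mid (a point): the middle of module1, on its z axis 38 mm above its underside
- module2: white plastic clip-on module (five alike, three or four present), 48 mm (its x, across the rail) x 32 mm (y) x 76 mm tall, 0.14 kg. Origin: centre of its underside, 10 mm above the bench when on the rail. From below: two jaws 24 mm deep astride the rail; a body 48 x 32 mm from 24 to 42 mm; a nose 30 (x) x 32 mm (y) from 42 to 76 mm, the part to grip
- module2_mid (a point): the middle of module2, on its z axis 38 mm above its underside
- module3: white plastic clip-on module (five alike, three or four present), 48 mm (its x, across the rail) x 32 mm (y) x 76 mm tall, 0.14 kg. Origin: centre of its underside, 10 mm above the bench when on the rail. From below: two jaws 24 mm deep astride the rail; a body 48 x 32 mm from 24 to 42 mm; a nose 30 (x) x 32 mm (y) from 42 to 76 mm, the part to grip
- module3_mid (a point): the middle of module3, on its z axis 38 mm above its underside
- module4: white plastic clip-on module (five alike, three or four present), 48 mm (its x, across the rail) x 32 mm (y) x 76 mm tall, 0.14 kg. Origin: centre of its underside, 10 mm above the bench when on the rail. From below: two jaws 24 mm deep astride the rail; a body 48 x 32 mm from 24 to 42 mm; a nose 30 (x) x 32 mm (y) from 42 to 76 mm, the part to grip
- module4_mid (a point): the middle of module4, on its z axis 38 mm above its underside
- spool: metal spool of solder, 60 mm across, 43 mm tall, beyond the work; not part of the job
- flux: small amber bottle, 40 mm across, 85 mm tall, beside the case; not part of the job
- iron_stand: black soldering-iron stand with brass wool, 160 x 75 x 65 mm, steel tips standing in it to 120 mm; not part of the job
There are look-alikes about, which are no part of the job. Leave any purple look-alike of the module2 alone.

How it is judged:
By the outcome, as a careful person would: the job done as asked, in the order asked, and still so for the second after the job is handed in, with the robot touching nothing.
Of module0, module1, module2, module3, module4 only 3 to 4 are there at a start; the rules pass over those that are not, and their reading is None.
At some moment in a run one of module0, module1, module2, module3, module4, tray_top may be knocked a few centimetres aside while the robot is not near it.
Once in a run the grip may slacken for a moment while it holds something.
It also fails if it takes over 208 s, if anything falls off the work surface, if the arm or the gripper's body presses on something with over 40 N, if the wrist force passes 120 N, or if a joint passes its speed limit or range.

## Working session

There is one attempt and no reset: what is moved stays moved. The work goes in short steps, Python scripts to look and compute and a tool call to move; the robot and the scene stay as the last step left them, time stands still between calls to the robot, and variables do not carry over. Pictures are saved under pics/ and viewed, at most 14 in all, crops included, and the job is handed in when it is done.

Besides the shell and the picture viewer there is one more tool, called after "Request:" by a JSON object that holds its "method" and its "body", one argument or row to a line. jog_arm: Moves the arm, as the interface text tells. Shift numbers are shares of 0.06 m and turn numbers shares of 0.1 rad, none past 1 either way. Its arguments: {"type":"object","properties":{"commands":{"type":"array","items":{"type":"number"}},"newtons":{"type":"number"}},"required":["commands"]}

```bash
mkdir -p pics
cat > h.py <<'E'
import numpy as np, cv2
from station import ctrl, eyes, job, nets
from scipy.spatial.transform import Rotation as R
def pts(im):
    z=im["z_map"];h,w=z.shape
    u,v=np.meshgrid(np.arange(w),np.arange(h))
    p=cv2.undistortPoints(np.stack([u,v],-1).reshape(-1,1,2).astype(float),im["K"],np.array(im["dist_coeffs"])).reshape(h,w,2)
    P=np.stack([p[...,0]*z,-p[...,1]*z,-z],-1)
    T=im["cam_to_world"]
    W=P@T[:3,:3].T+T[:3,3]; W[z==0]=np.nan
    return W
def save(im,name): cv2.imwrite("pics/"+name,im["image"][...,::-1])
E
cat > a.py <<'E'
from h import *
s=ctrl.get_obs();print(s["t"],s["tool_pos"],s["tool_rot"],s["opening"],s["contact_force"],ctrl.tcp_to_grasp)
for c in("top","side"):
    im=eyes.get_image(c);save(im,c+"0.png");np.save(c+"W.npy",pts(im));print(c,im["cam_to_world"].round(3).tolist(),im["K"][0,0])
    for n in("case","rail","tray_top","module0","lid_bar","flux","spool","iron_stand"):
        for d in nets.silhouettes(c,n):
            W=pts(im)[d["mask"]];print(c,n,round(d["p"],2),np.array(d["bbox"]).round().tolist(),np.nanmedian(W,0).round(3),np.nanpercentile(W[:,2],95).round(3))
E
python3 a.py
```

```text
0.0 [ 0.18862999 -0.59518971  0.23006176] [-3.10266197e+00 -4.79726417e-01  1.29420548e-04] 0.0857279330589389 [-0.12539511 -0.71184809  0.37537755] -0.0187
top [[-0.008, 0.994, -0.109, 0.411], [-1.0, -0.007, 0.014, -0.023], [0.013, 0.109, 0.994, 1.329], [0.0, 0.0, 0.0, 1.0]] 473.73615570157875
top case 0.78 [180.0, 164.0, 291.0, 250.0] [0.526 0.186 0.103] 0.107
top rail 0.58 [338.0, 221.0, 450.0, 257.0] [ 0.438 -0.216  0.009] 0.045
top rail 0.53 [390.0, 228.0, 408.0, 246.0] [ 0.438 -0.243  0.083] 0.09
top tray_top 0.86 [334.0, 125.0, 421.0, 184.0] [ 0.652 -0.189  0.069] 0.095
top module0 0.81 [412.0, 230.0, 426.0, 245.0] [ 0.44  -0.294  0.083] 0.09
top module0 0.73 [395.0, 265.0, 418.0, 287.0] [ 0.331 -0.266  0.073] 0.08
top module0 0.69 [388.0, 226.0, 407.0, 246.0] [ 0.438 -0.243  0.083] 0.09
top module0 0.58 [353.0, 230.0, 366.0, 248.0] [ 0.431 -0.142  0.084] 0.089
top module0 0.56 [430.0, 226.0, 448.0, 242.0] [ 0.44  -0.346  0.082] 0.09
top lid_bar 0.69 [183.0, 167.0, 283.0, 254.0] [0.529 0.188 0.103] 0.107
top flux 0.63 [138.0, 186.0, 158.0, 201.0] [0.557 0.428 0.056] 0.087
top 
[... 905 characters left out ...]
73.0, 213.0] [ 0.425 -0.13   0.061] 0.088
side module0 0.42 [381.0, 169.0, 392.0, 184.0] [ 0.432 -0.284  0.075] 0.089
side lid_bar 0.95 [237.0, 202.0, 327.0, 292.0] [0.519 0.207 0.103] 0.107
side flux 0.79 [217.0, 291.0, 232.0, 314.0] [0.55  0.446 0.054] 0.086
side flux 0.25 [358.0, 190.0, 377.0, 214.0] [ 0.426 -0.13   0.064] 0.088
side flux 0.23 [368.0, 176.0, 383.0, 198.0] [ 0.433 -0.23   0.058] 0.088
side flux 0.16 [264.0, 181.0, 280.0, 204.0] [0.743 0.013 0.04 ] 0.046
side spool 0.66 [291.0, 162.0, 354.0, 194.0] [ 0.593 -0.107  0.049] 0.063
side spool 0.63 [264.0, 182.0, 280.0, 204.0] [0.741 0.013 0.039] 0.046
side iron_stand 0.85 [370.0, 127.0, 408.0, 170.0] [ 0.543 -0.458  0.032] 0.067
```

Run:
```python
import cv2
i=cv2.imread("pics/top0.png")
cv2.imwrite("pics/top0c.png",cv2.resize(i[100:300,120:470],(800,457),interpolation=cv2.INTER_CUBIC))
```

```text
(no output)
```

View pics/top0c.png

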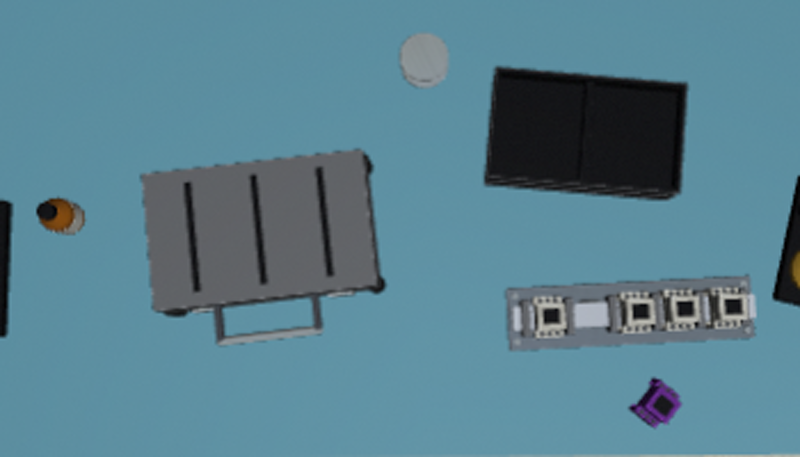

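The crop shows the shut case at (262,230) with its grip bar at (270,335), the tray pile at (585,130), and white modules on the rail at (550,315), (640,312), (683,308) and (733,306). Place 2 on the rail is empty.

Things that could be mistaken for what I want:
- **Purple look-alike:** at (657,403), off the rail. Leave it alone.
- **Black object:** at (0,270), cut off at the left edge of the crop. Possibly a decoy tray or the iron stand.
- **Spool and flux:** at (423,58) and (60,215).

I choose the white modules on the rail and the top tray of the pile.

```bash
cat > fit.py <<'E'
from h import *
def rect(W,lo,hi,x0,x1,y0,y1):
    m=(W[...,2]>lo)&(W[...,2]<hi)&(W[...,0]>x0)&(W[...,0]<x1)&(W[...,1]>y0)&(W[...,1]<y1)
    P=W[m]
    r=cv2.minAreaRect(P[:,:2].astype(np.float32)*1000)
    return len(P),np.round(r[0],1),np.round(r[1],1),round(r[2],1),np.median(P[:,2]).round(4)
if __name__=="__main__":
  for c in("top","side"):
    W=np.load(c+"W.npy")
    print(c,"lid",rect(W,.098,.112,.455,.65,.03,.34))
    print(c,"bar",rect(W,.075,.108,.35,.441,.03,.34))
    print(c,"tray",rect(W,.088,.1,.55,.75,-.35,-.05))
    print(c,"railtop",rect(W,.025,.05,.38,.5,-.42,-.05))
    for y in(-.142,-.243,-.294,-.346): print(c,"mod",rect(W,.08,.095,.40,.48,y-.024,y+.024))
E
python3 fit.py
python3 - <<'E'
import cv2
i=cv2.imread("pics/side0.png")
cv2.imwrite("pics/side0c.png",cv2.resize(i[110:330,190:440],(682,600),interpolation=cv2.INTER_CUBIC))
E
```

```text
top lid (5711, array([531. , 188.7]), array([163.2, 254.7]), 6.0, np.float64(0.1034))
top bar (250, array([423.1, 177.2]), array([ 33.8, 123.1]), 0.8, np.float64(0.1016))
top tray (846, array([ 648.4, -189.1]), array([225.9, 132.1]), 84.6, np.float64(0.093))
top railtop (745, array([ 438.2, -248.3]), array([ 48.1, 290.1]), 2.6, np.float64(0.0392))
top mod (140, array([ 432.5, -143.8]), array([32. , 28.7]), 89.9, np.float64(0.0867))
top mod (140, array([ 437. , -246.2]), array([28.7, 32.4]), 0.5, np.float64(0.0866))
top mod (144, array([ 441. , -297.5]), array([29.3, 32.8]), 3.4, np.float64(0.0863))
top mod (140, array([ 442.9, -352. ]), array([29., 32.]), 3.7, np.float64(0.0868))
side lid (3284, array([531.9, 191.5]), array([164.7, 255.6]), 6.3, np.float64(0.1038))
side bar (171, array([422.3, 180.4]), array([119.2,  36.4]), 89.6, np.float64(0.1019))
side tray (376, array([ 649. , -185.6]), array([231.8, 136.2]), 84.5, np.float64(0.0922))
side railtop (325, array([ 439.4, -242.7]), array([ 50.9, 294.6]), 3.4, np.float64(0.0391))
side mod (68, array([ 433. , -139.6]), array([34.7, 32.6]), 89.2, np.float64(0.0852))
side mod (64, array([ 439.9, -240.5]), array([31.5, 36. ]), 5.2, np.float64(0.0855))
side mod (60, array([ 441.9, -289.9]), array([29.1, 35.4]), 1.2, np.float64(0.0862))
side mod (56, array([ 444.3, -346.2]), array([31. , 38.4]), 3.7, np.float64(0.0865))
```

View pics/side0c.png

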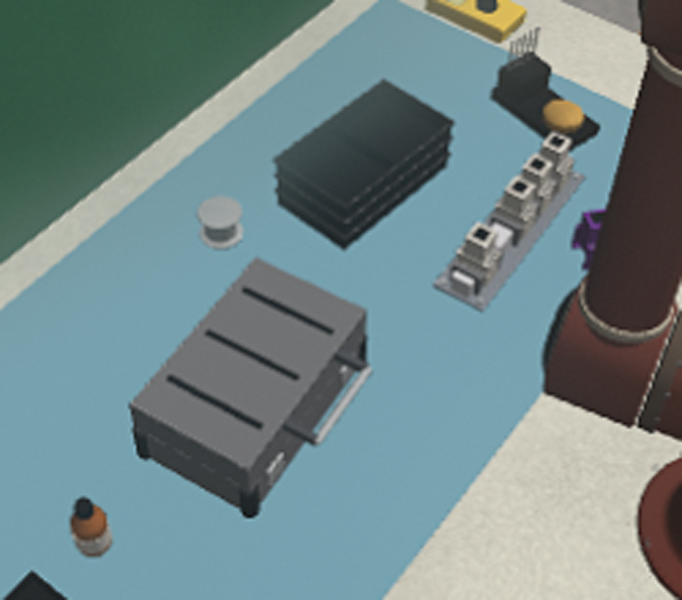

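The side view confirms the top tray is on a pile of three, with the four white modules and the grip bar at crop (345,405). Next I work out the shifts for reaching the bar.

```bash
cat > d.py <<'E'
import sys
from h import *
# args: yaw_deg(of tool x)  then x,y,z points (mm) ; prints turn (shares of .1) and shifts in post-turn tool frame (shares of .06)
s=ctrl.get_obs();Rc=R.from_rotvec(s["tool_rot"]);y=np.radians(float(sys.argv[1]))
Rt=R.from_matrix(np.array([[np.cos(y),np.sin(y),0],[np.sin(y),-np.cos(y),0],[0,0,-1.]]))
print("t",round(s["t"],2),"pos",(s["tool_pos"]*1000).round(1),"open",round(s["opening"]*1000,1),"F",s["contact_force"].round(1),"grip",round(float(np.max(s["grip_force"])),1))
print("turn",((Rc.inv()*Rt).as_rotvec()/.1).round(2))
p=s["tool_pos"]
for a in sys.argv[2:]:
    q=np.array([float(v) for v in a.split(",")])/1000
    print(a,(Rt.inv().apply(q-p)/.06).round(2)); p=q
E
python3 d.py 96.2 450,-250,230 411,178,230 411,178,120 411,178,80
```

```text
t 0.9 pos [ 188.8 -595.8  231.3] open 85.5 F [-0.8  0.9 -0.1] grip 0.0
turn [  0.     0.   -13.72]
450,-250,230 [5.26 4.95 0.02]
411,178,230 [7.16 0.12 0.  ]
411,178,120 [0.   0.   1.83]
411,178,80 [0.   0.   0.67]
```

Request:
{"method": "jog_arm", "body": {
  "commands": [0,0,0,0,0,-0.98,85,0,0,0,0,0,-0.98,85,0,0,0,0,0,-0.98,85,0,0,0,0,0,-0.98,85,0,0,0,0,0,-0.98,85,0,0,0,0,0,-0.98,85,0,0,0,0,0,-0.98,85,0,0,0,0,0,-0.98,32,0,0,0,0,0,-0.98,32,0,0,0,0,0,-0.98,32,0,0,0,0,0,-0.98,32,0,0,0,0,0,-0.98,32,0,0,0,0,0,-0.98,32,0,0,0,0,0,-0.98,32],
  "newtons": 30
}}

```text
t: 2.65
tool_pos: [0.1887, -0.5958, 0.2313]
tool_rot: [-2.095, -2.341, -0.0]
contact_force: [1.2, 0.2, 0.6]
opening: 0.032
grip_force: 0.0
```

Request:
{"method": "jog_arm", "body": {
  "commands": [0.53,0.5,0,0,0,0,32,0.53,0.5,0,0,0,0,32,0.53,0.5,0,0,0,0,32,0.53,0.5,0,0,0,0,32,0.53,0.5,0,0,0,0,32,0.53,0.5,0,0,0,0,32,0.53,0.5,0,0,0,0,32,0.53,0.5,0,0,0,0,32,0.53,0.5,0,0,0,0,32,0.53,0.5,0,0,0,0,32,0.8,0,0,0,0,0,32,0.8,0,0,0,0,0,32,0.8,0,0,0,0,0,32,0.8,0,0,0,0,0,32,0.8,0,0,0,0,0,32,0.8,0,0,0,0,0,32,0.8,0,0,0,0,0,32,0.8,0,0,0,0,0,32,0.8,0,0,0,0,0,32,0,0,0,0,0,0,32]
}}

```text
t: 5.15
tool_pos: [0.4054, 0.1846, 0.2314]
tool_rot: [-2.092, -2.343, -0.0]
contact_force: [-0.8, -0.6, -0.1]
opening: 0.0319
grip_force: 0.0
```

```bash
python3 d.py 96.2 411,178,230 411,178,120 411,178,80
python3 - <<'E'
from h import *
from fit import rect
for c in("top","side"):
    im=eyes.get_image(c);W=pts(im)
    print(c,"bar",rect(W,.075,.108,.35,.421,.1,.26),"tray",rect(W,.088,.1,.55,.75,-.35,-.05))
    save(im,c+"1.png")
E
```

```text
t 5.15 pos [405.4 184.6 231.4] open 31.9 F [-0.8 -0.6 -0.1] grip 0.0
turn [ 0.   -0.    0.05]
411,178,230 [-0.12  0.08  0.02]
411,178,120 [0.   0.   1.83]
411,178,80 [0.   0.   0.67]
top bar (96, array([416.9, 150.5]), array([ 9.6, 69.5]), 5.7, np.float64(0.1009)) tray (813, array([ 648.5, -189.2]), array([226.1, 132. ]), 84.7, np.float64(0.0929))
side bar (116, array([412.3, 180.5]), array([117.4,  16.5]), 89.8, np.float64(0.1015)) tray (20, array([720. , -93.2]), array([12.8, 41.4]), 18.1, np.float64(0.0919))
```

Request:
{"method": "jog_arm", "body": {
  "commands": [-0.1,0.12,0.45,0,0,0,32,0,0,0.45,0,0,0,32,0,0,0.45,0,0,0,32,0,0,0.4,0,0,0,32,0,0,0.3,0,0,0,32,0,0,0.25,0,0,0,32,0,0,0.25,0,0,0,32,0,0,0,0,0,0,4,0,0,0,0,0,0,4,0,0,0,0,0,0,4,0,0,0,0,0,0,4,0,0,0,0,0,0,4],
  "newtons": 40
}}

```text
t: 6.75
tool_pos: [0.4173, 0.1771, 0.0802]
tool_rot: [2.094, 2.334, 0.01]
contact_force: [7.9, -0.8, -3.6]
opening: 0.0087
grip_force: 38.8
```

```bash
python3 - <<'E'
from h import *
import subprocess
# arc table: increments in (tool y = case +x , tool z = down) in shares per step
r=np.hypot(.199,.040);a0=np.arctan2(.040,.199)
th=np.linspace(0,1.7,18);p=np.c_[-r*np.cos(a0+th),-r*np.sin(a0+th)]
d=np.diff(p,axis=0)/.06;print(d.round(2).tolist(),(d.sum(0)).round(2))
E
python3 d.py 96.2
```

```text
[[0.08, -0.33], [0.12, -0.32], [0.15, -0.3], [0.18, -0.29], [0.2, -0.27], [0.23, -0.25], [0.25, -0.22], [0.27, -0.2], [0.29, -0.17], [0.31, -0.14], [0.32, -0.11], [0.33, -0.07], [0.34, -0.04], [0.34, -0.01], [0.34, 0.03], [0.33, 0.06], [0.33, 0.09]] [ 4.41 -2.54]
t 6.75 pos [417.3 177.1  80.2] open 8.7 F [ 7.9 -0.8 -3.6] grip 38.8
turn [ 0.09  0.   -0.  ]
```

Request:
{"method": "jog_arm", "body": {
  "commands": [0,0.08,-0.33,0,0,0,4,0,0.12,-0.32,0,0,0,4,0,0.15,-0.3,0,0,0,4,0,0.18,-0.29,0,0,0,4],
  "newtons": 30
}}

```text
t: 7.25
tool_pos: [0.4492, 0.1806, 0.1537]
tool_rot: [2.094, 2.333, 0.012]
contact_force: [14.3, 2.1, -13.4]
opening: 0.0084
grip_force: 37.9
```

```bash
python3 d.py 96.2
```

```text
t 7.25 pos [449.2 180.6 153.7] open 8.4 F [ 14.3   2.1 -13.4] grip 37.9
turn [ 0.1 -0.  -0. ]
```

Request:
{"method": "jog_arm", "body": {
  "commands": [0,0.1,-0.14,0,0,0,4,0,0.1,-0.13,0,0,0,4,0,0.12,-0.13,0,0,0,4,0,0.11,-0.12,0,0,0,4,0,0.13,-0.11,0,0,0,4,0,0.12,-0.11,0,0,0,4,0,0.14,-0.1,0,0,0,4,0,0.13,-0.1,0,0,0,4]
}}

```text
t: 8.25
tool_pos: [0.5026, 0.1865, 0.208]
tool_rot: [2.098, 2.338, -0.0]
contact_force: [6.9, 1.2, -13.8]
opening: 0.008
grip_force: 36.4
```

```bash
python3 d.py 96.2
```

```text
t 8.25 pos [502.6 186.5 208. ] open 8.0 F [  6.9   1.2 -13.8] grip 36.4
turn [-0.  0. -0.]
```

Run:
```python
from h import *
im=eyes.get_image("side");save(im,"side2.png")
cv2.imwrite("pics/side2c.png",cv2.resize(im["image"][120:320,220:420,::-1],(600,600),interpolation=cv2.INTER_CUBIC))
```

```text
(no output)
```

View pics/side2c.png

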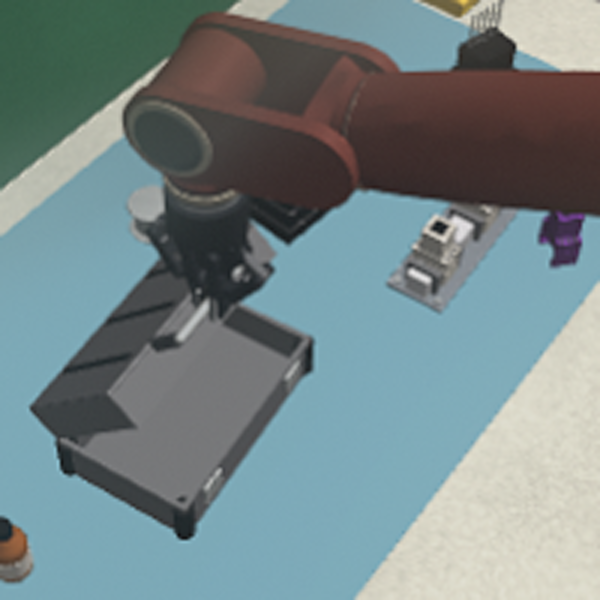

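The lid is about half open and the bar, at crop (185,325), is still in the fingertips. I carry on round the arc.

Request:
{"method": "jog_arm", "body": {
  "commands": [0,0.15,-0.06,0,0,0,4,0,0.14,-0.06,0,0,0,4,0,0.16,-0.06,0,0,0,4,0,0.15,-0.06,0,0,0,4,0,0.16,-0.05,0,0,0,4,0,0.16,-0.05,0,0,0,4,0,0.17,-0.03,0,0,0,4,0,0.16,-0.03,0,0,0,4,0,0.17,-0.02,0,0,0,4,0,0.17,-0.02,0,0,0,4,0,0.17,0,0,0,0,4,0,0.17,0,0,0,0,4]
}}

```text
t: 9.8
tool_pos: [0.6198, 0.1995, 0.2395]
tool_rot: [2.096, 2.335, 0.008]
contact_force: [-0.8, -0.5, 7.0]
opening: 0.0085
grip_force: 40.0
```

```bash
python3 d.py 96.2
```

```text
t 9.8 pos [619.8 199.5 239.5] open 8.5 F [-0.8 -0.5  7. ] grip 40.0
turn [ 0.06 -0.01 -0.  ]
```

Request:
{"method": "jog_arm", "body": {
  "commands": [0,0.17,0.02,0,0,0,4,0,0.17,0.02,0,0,0,4,0,0.16,0.03,0,0,0,4,0,0.16,0.03,0,0,0,4,0,0.1,0.02,0,0,0,4,0,0,0,0,0,0,4]
}}

```text
t: 10.55
tool_pos: [0.6656, 0.2046, 0.2318]
tool_rot: [2.095, 2.335, 0.01]
contact_force: [1.8, 0.9, 6.1]
opening: 0.0089
grip_force: 40.8
```

```bash
python3 d.py 96.2
```

```text
t 10.55 pos [665.6 204.6 231.8] open 8.9 F [1.8 0.9 6.1] grip 40.8
turn [ 0.08 -0.01 -0.  ]
```

Nearly there. I push a little further until the stop pushes back, then release and retreat upward.

Request:
{"method": "jog_arm", "body": {
  "commands": [0,0.08,0.02,0,0,0,4,0,0.08,0.02,0,0,0,4,0,0,0,0,0,0,4]
}}

```text
t: 10.92
tool_pos: [0.6748, 0.2056, 0.2289]
tool_rot: [2.096, 2.335, 0.009]
contact_force: [2.3, 1.1, 4.6]
opening: 0.0085
grip_force: 41.0
```

Request:
{"method": "jog_arm", "body": {
  "commands": [0,0,0,0,0,0,30,0,0,0,0,0,0,30,0,0,0,0,0,0,30,0,0,-0.4,0,0,0,30,0,0,-0.5,0,0,0,30,0,-0.2,-0.5,0,0,0,30,0,-0.8,0,0,0,0,30,0,-0.8,0,0,0,0,30,0,-0.8,0,0,0,0,30]
}}

```text
t: 12.05
tool_pos: [0.5156, 0.188, 0.3096]
tool_rot: [-2.098, -2.338, 0.0]
contact_force: [-0.0, 0.8, 1.3]
opening: 0.0299
grip_force: 0.0
```

```bash
python3 d.py 96.2
python3 - <<'E'
from h import *
for c in("top","side"):
  im=eyes.get_image(c);save(im,c+"3.png");W=pts(im)
  np.save(c+"W.npy",W)
  b=(W[...,2]>.225)&(W[...,2]<.262)&(W[...,0]>.62)&(W[...,0]<.8)&(W[...,1]>.1)&(W[...,1]<.32)
  print(c,b.sum(),np.nanpercentile(W[b],[2,50,98],axis=0).round(3).tolist())
E
```

```text
t 12.05 pos [515.6 188.  309.6] open 29.9 F [-0.   0.8  1.3] grip 0.0
turn [-0. -0. -0.]
top 280 [[0.663, 0.145, 0.227], [0.675, 0.204, 0.252], [0.686, 0.262, 0.257]]
side 174 [[0.663, 0.151, 0.227], [0.675, 0.214, 0.251], [0.684, 0.268, 0.257]]
```

The bar reads about (0.677, 0.204, 0.25), which matches a lid angle of 1.7 rad. Next is the tray.

```bash
python3 - <<'E'
from h import *
from fit import rect
for c in("top","side"):
    W=np.load(c+"W.npy")
    print(c,rect(W,.088,.1,.55,.75,-.35,-.05))
E
python3 d.py 174.6 649,-188,309 649,-188,110 649,-188,71
```

```text
top (827, array([ 648.3, -189.2]), array([225.8, 131.7]), 84.5, np.float64(0.0932))
side (174, array([ 648.9, -162.2]), array([185.6, 131.3]), 84.4, np.float64(0.0926))
t 12.15 pos [513.5 188.  309.1] open 29.8 F [ 0.8  0.9 -0.9] grip 0.0
turn [-2.000e-02 -1.000e-02 -1.368e+01]
649,-188,309 [-2.84 -6.03  0.  ]
649,-188,110 [0.   0.   3.32]
649,-188,71 [0.   0.   0.65]
```

Request:
{"method": "jog_arm", "body": {
  "commands": [0,0,0,0,0,-0.98,30,0,0,0,0,0,-0.98,30,0,0,0,0,0,-0.98,30,0,0,0,0,0,-0.98,30,0,0,0,0,0,-0.98,30,0,0,0,0,0,-0.98,30,0,0,0,0,0,-0.98,30,0,0,0,0,0,-0.98,40,0,0,0,0,0,-0.98,40,0,0,0,0,0,-0.98,40,0,0,0,0,0,-0.98,40,0,0,0,0,0,-0.98,40,0,0,0,0,0,-0.98,40,0,0,0,0,0,-0.98,40]
}}

```text
t: 13.9
tool_pos: [0.5178, 0.1882, 0.3098]
tool_rot: [0.138, 3.138, -0.0]
contact_force: [1.0, 0.8, -0.1]
opening: 0.0399
grip_force: 0.0
```

```bash
python3 d.py 174.6 649,-188,309 649,-188,110 649,-188,71
```

```text
t 13.9 pos [517.8 188.2 309.8] open 39.9 F [ 1.   0.8 -0.1] grip 0.0
turn [0.   0.   0.06]
649,-188,309 [-2.77 -6.04  0.01]
649,-188,110 [0.   0.   3.32]
649,-188,71 [0.   0.   0.65]
```

Request:
{"method": "jog_arm", "body": {
  "commands": [-0.27,-0.6,0,0,0,0,40,-0.28,-0.6,0,0,0,0,40,-0.28,-0.6,0,0,0,0,40,-0.28,-0.6,0,0,0,0,40,-0.28,-0.6,0,0,0,0,40,-0.28,-0.6,0.1,0,0,0,40,-0.28,-0.6,0.4,0,0,0,40,-0.28,-0.6,0.4,0,0,0,40,-0.28,-0.6,0.4,0,0,0,40,-0.28,-0.64,0.4,0,0,0,40,0,0,0.5,0,0,0,40,0,0,0.5,0,0,0,40,0,0,0.3,0,0,0,40,0,0,0,0,0,0,40]
}}

```text
t: 15.65
tool_pos: [0.6502, -0.1876, 0.1278]
tool_rot: [-0.142, -3.135, -0.002]
contact_force: [0.3, -0.6, 0.7]
opening: 0.0399
grip_force: 0.0
```

```bash
python3 d.py 174.6 649,-188,71
python3 - <<'E'
from h import *
from fit import rect
for c in("top","side"):
    im=eyes.get_image(c);W=pts(im);print(c,rect(W,.088,.1,.55,.75,-.35,-.05))
E
```

```text
t 15.65 pos [ 650.2 -187.6  127.8] open 39.9 F [ 0.3 -0.6  0.7] grip 0.0
turn [ 0.01 -0.03  0.04]
649,-188,71 [ 0.02 -0.01  0.95]
top (316, array([ 648.3, -188.8]), array([225.6, 131.1]), 84.8, np.float64(0.0938))
side (355, array([ 647.4, -183.9]), array([231.9, 133.1]), 84.2, np.float64(0.0921))
```

Request:
{"method": "jog_arm", "body": {
  "commands": [0,0,0.3,0,0,0,40,0,0,0.3,0,0,0,40,0,0,0.15,0,0,0,40,0,0,0.12,0,0,0,40,0,0,0.06,0,0,0,40,0,0,0,0,0,0,5,0,0,0,0,0,0,5,0,0,0,0,0,0,5,0,0,0,0,0,0,5,0,0,0,0,0,0,5],
  "newtons": 80
}}

```text
t: 17.0
tool_pos: [0.6515, -0.1881, 0.0749]
tool_rot: [0.143, 3.137, -0.001]
contact_force: [-0.0, 0.2, 2.0]
opening: 0.0073
grip_force: 79.3
```

```bash
python3 d.py 174.6
```

```text
t 17.0 pos [ 651.5 -188.1   74.9] open 7.3 F [-0.   0.2  2. ] grip 79.3
turn [-0.    0.01  0.03]
```

Request:
{"method": "jog_arm", "body": {
  "commands": [0,0,-0.1,0,0,0,5,0,0,-0.15,0,0,0,5,0,0,-0.2,0,0,0,5,0,0,-0.3,0,0,0,5,0,0,-0.4,0,0,0,5,0,0,-0.4,0,0,0,5,0,0,-0.4,0,0,0,5,0,0,0,0,0,0,5]
}}

```text
t: 18.0
tool_pos: [0.6528, -0.1886, 0.1956]
tool_rot: [0.142, 3.132, -0.004]
contact_force: [0.1, -0.1, -1.2]
opening: 0.0082
grip_force: 78.7
```

```bash
python3 d.py 186.2 531,190,193
python3 - <<'E'
from h import *
from fit import rect
for c in("top","side"):
    im=eyes.get_image(c);save(im,c+"4.png");W=pts(im);print(c,rect(W,.185,.225,.54,.76,-.33,-.05),rect(W,.055,.072,.54,.76,-.33,-.05))
    # case inner floor / walls
    print(rect(W,.048,.062,.43,.605,.04,.34))
E
```

```text
t 18.0 pos [ 652.8 -188.6  195.6] open 8.2 F [ 0.1 -0.1 -1.2] grip 78.7
turn [-0.03  0.06 -1.99]
531,190,193 [1.34 6.49 0.04]
top (1873, array([ 649.9, -190.3]), array([226. , 131.3]), 84.8, np.float64(0.19)) (133, array([ 603. , -155.8]), array([259.4, 111.6]), 54.2, np.float64(0.0628))
(728, array([534.6, 189.8]), array([167.1, 261.9]), 6.4, np.float64(0.0553))
side (1335, array([ 647.4, -184.9]), array([230.8, 134.1]), 83.6, np.float64(0.1937)) (350, array([ 648.2, -185.3]), array([231. , 134.5]), 85.0, np.float64(0.0614))
(576, array([533.9, 192.6]), array([166.2, 260.9]), 6.0, np.float64(0.0551))
```

Run:
```python
from h import *
for c in("top","side"):
    im=eyes.get_image(c);W=pts(im)
    a=np.radians(6.2);u=np.array([np.cos(a),np.sin(a)]);v=np.array([-u[1],u[0]])
    D=W[...,:2]-np.array([.5314,.1902]);X=D@u*1000;Y=D@v*1000;Z=W[...,2]*1000
    for nm,s in(("floor",(Z<14)&(abs(X)<74)&(abs(Y)<122)),):
        print(c,nm,np.percentile(X[s],[0,1,99,100]).round(1),np.percentile(Y[s],[0,1,99,100]).round(1))
    rim=(Z>50)&(Z<60)
    for nm,m,q in(("front",rim&(abs(Y)<100)&(X<-55)&(X>-95),X),("back",rim&(abs(Y)<90)&(X>55)&(X<95),X),("left",rim&(abs(X)<50)&(Y>100)&(Y<145),Y),("right",rim&(abs(X)<50)&(Y<-100)&(Y>-145),Y)):
        print(nm,m.sum(),np.percentile(q[m],[2,50,98]).round(1) if m.any() else "")
```

```text
top floor [-67.5 -65.6  72.3  74. ] [-119.3 -116.6  118.8  121.2]
front 189 [-79.2 -73.5 -70. ]
back 333 [74.4 81.4 94.3]
left 97 [118.6 122.  125.6]
right 79 [-128.5 -125.6 -122.5]
side floor [-74.  -51.2  73.   74. ] [-122.  -119.1   94.9   97.8]
front 147 [-79.  -73.3 -68.7]
back 187 [74.  80.3 94.4]
left 86 [119.2 124.8 128.2]
right 71 [-126.5 -120.1 -115.8]
```

Request:
{"method": "jog_arm", "body": {
  "commands": [0,0,0,0,0,-0.5,5,0,0,0,0,0,-0.5,5,0,0,0,0,0,-0.5,5,0,0,0,0,0,-0.5,5]
}}

```text
t: 18.7
tool_pos: [0.6502, -0.1876, 0.1892]
tool_rot: [0.174, -3.134, -0.002]
contact_force: [-0.5, -0.3, -1.2]
opening: 0.0077
grip_force: 78.7
```

```bash
python3 d.py 186.2 526,-170,193 526,191,193 536,191,193 536,191,85 536,191,23
```

```text
t 18.7 pos [ 650.2 -187.6  189.2] open 7.7 F [-0.5 -0.3 -1.2] grip 78.7
turn [ 0.01 -0.03  0.03]
526,-170,193 [ 2.03  0.52 -0.06]
526,191,193 [-0.65  5.98  0.  ]
536,191,193 [-0.17 -0.02  0.  ]
536,191,85 [0.  0.  1.8]
536,191,23 [0.   0.   1.03]
```

Request:
{"method": "jog_arm", "body": {
  "commands": [0.5,0.13,-0.02,0,0,0,5,0.5,0.13,-0.02,0,0,0,5,0.5,0.13,0,0,0,0,5,0.5,0.13,0,0,0,0,5,-0.06,0.5,0,0,0,0,5,-0.06,0.5,0,0,0,0,5,-0.06,0.5,0,0,0,0,5,-0.06,0.5,0,0,0,0,5,-0.06,0.5,0,0,0,0,5,-0.06,0.5,0,0,0,0,5,-0.06,0.5,0,0,0,0,5,-0.06,0.5,0,0,0,0,5,-0.06,0.5,0,0,0,0,5,-0.06,0.5,0,0,0,0,5,-0.05,0.5,0,0,0,0,5,0,0.45,0,0,0,0,5,-0.17,0,0,0,0,0,5,0,0,0,0,0,0,5,0,0,0,0,0,0,5]
}}

```text
t: 21.08
tool_pos: [0.5383, 0.1894, 0.193]
tool_rot: [0.17, -3.136, 0.001]
contact_force: [0.7, -1.0, -2.1]
opening: 0.0078
grip_force: 78.7
```

Request:
{"method": "jog_arm", "body": {
  "commands": [0,0,0.3,0,0,0,5,0,0,0.4,0,0,0,5,0,0,0.4,0,0,0,5,0,0,0.3,0,0,0,5,0,0,0,0,0,0,5]
}}

```text
t: 21.7
tool_pos: [0.5366, 0.1897, 0.1069]
tool_rot: [0.171, -3.132, 0.001]
contact_force: [-0.2, 0.2, -1.4]
opening: 0.0083
grip_force: 78.7
```

```bash
cat > tc.py <<'E'
from h import *
a=np.radians(6.2);u=np.array([np.cos(a),np.sin(a)]);v=np.array([-u[1],u[0]])
for c in("top","side"):
    s=ctrl.get_obs();print((s["tool_pos"]*1000).round(1))
    im=eyes.get_image(c);save(im,c+"5.png");W=pts(im)
    D=W[...,:2]-np.array([.533,.1904]);X=D@u*1000;Y=D@v*1000;Z=W[...,2]*1000
    for lo in range(40,140,10):
        m=(Z>lo)&(Z<lo+10)&(abs(X)<72)&(abs(Y)<130); n=m.sum()
        if n>60: print(c,lo,n,np.percentile(X[m],[1,50,99]).round(1),np.percentile(Y[m],[1,50,99]).round(1))
E
python3 tc.py; python3 d.py 186.2 536,191,23
```

```text
[536.6 189.7 106.9]
top 50 138 [-71.8  -3.   70.7] [-128.6 -125.3  -72.7]
top 90 798 [-54.5 -17.1  58.5] [-105.8  -53.4   95.2]
top 100 981 [-54.9 -21.3  59.4] [-105.5  -55.7   94.3]
top 120 393 [-64.5 -39.3  65.9] [-115.6  -80.9   86.3]
[537.8 190.  108.6]
side 40 73 [-65.6 -16.1  69. ] [-128.8  125.9  129.5]
side 50 183 [-71.9 -35.7  71.1] [-124.4  122.7  129.3]
side 90 209 [-60.1  -4.4  61.7] [-105.7   -0.7  109.3]
side 100 1246 [-60.8  -6.8  63. ] [-105.6   36.6  110.3]
side 110 197 [-61.4 -12.8  64. ] [-108.4   12.8  111.6]
side 120 478 [-63.9 -22.   68.3] [-110.5   14.9  114.1]
side 130 85 [-63.   -8.2  66.9] [-105.    76.2  115.1]
t 21.8 pos [538.6 190.2 109.8] open 8.0 F [ 0.2  0.8 -0.6] grip 78.7
turn [0.   0.   0.01]
536,191,23 [0.04 0.02 1.45]
```

Request:
{"method": "jog_arm", "body": {
  "commands": [0.02,0,0.25,0,0,0,5,0,0,0.25,0,0,0,5,0,0,0.25,0,0,0,5,0,0,0.2,0,0,0,5,0,0,0.15,0,0,0,5,0,0,0.1,0,0,0,5,0,0,0.1,0,0,0,5,0,0,0.05,0,0,0,5,0,0,0,0,0,0,5]
}}

```text
t: 22.92
tool_pos: [0.5371, 0.1901, 0.0285]
tool_rot: [0.171, -3.137, -0.0]
contact_force: [0.1, 0.1, -1.6]
opening: 0.0076
grip_force: 78.7
```

```bash
python3 d.py 186.2; python3 tc.py
```

```text
t 22.93 pos [537.1 190.1  28.5] open 7.6 F [ 0.1  0.1 -1.6] grip 78.7
turn [ 0.   -0.    0.01]
[537.1 190.1  28.5]
top 40 262 [-68.    4.6  68.1] [-128.6 -108.5  -36.4]
top 50 178 [-71.8  -6.   70.6] [-129.3 -124.   -38.1]
[537.3 190.1  28.7]
side 40 533 [-64.8 -18.4  69.3] [-121.    17.5  127.3]
side 50 307 [-71.8 -19.4  71.1] [-125.3  104.1  128.7]
side 120 63 [-17.2  -4.3  14.1] [-57.7  52.5  63.1]
```

Lowering the last few millimetres in small steps.

Request:
{"method": "jog_arm", "body": {
  "commands": [0,0,0.04,0,0,0,5,0,0,0.04,0,0,0,5,0,0,0,0,0,0,5]
}}

```text
t: 23.4
tool_pos: [0.5369, 0.1901, 0.0234]
tool_rot: [0.171, -3.136, 0.0]
contact_force: [-0.3, -0.1, -1.7]
opening: 0.0081
grip_force: 78.7
```

Request:
{"method": "jog_arm", "body": {
  "commands": [0,0,0.03,0,0,0,5,0,0,0,0,0,0,5]
}}

```text
t: 23.65
tool_pos: [0.537, 0.1901, 0.0217]
tool_rot: [0.172, -3.137, 0.0]
contact_force: [-0.4, 0.3, -1.6]
opening: 0.0075
grip_force: 78.7
```

Request:
{"method": "jog_arm", "body": {
  "commands": [0,0,0.03,0,0,0,5,0,0,0,0,0,0,5]
}}

```text
t: 23.9
tool_pos: [0.5374, 0.1902, 0.0209]
tool_rot: [-0.172, 3.137, -0.0]
contact_force: [-3.1, 0.0, 4.2]
opening: 0.0078
grip_force: 79.4
```

Request:
{"method": "jog_arm", "body": {
  "commands": [0,0,0.03,0,0,0,5,0,0,0,0,0,0,5]
}}

```text
t: 24.15
tool_pos: [0.5374, 0.1902, 0.0209]
tool_rot: [0.172, -3.136, 0.001]
contact_force: [-9.0, -2.8, 15.2]
opening: 0.0076
grip_force: 81.1
```

Request:
{"method": "jog_arm", "body": {
  "commands": [0,0,0,0,0,0,30,0,0,0,0,0,0,30,0,0,0,0,0,0,30,0,0,-0.2,0,0,0,30,0,0,-0.4,0,0,0,30,0,0,-0.8,0,0,0,40,0,0,-0.8,0,0,0,50,0,0,-0.8,0,0,0,50,0.3,-0.8,0,0,0,0,50,0.3,-0.8,0,0,0,0,50,0.3,-0.8,0,0,0,0,50,0.3,-0.8,0,0,0,0,50,0.3,-0.8,0,0,0,0,50]
}}

```text
t: 25.78
tool_pos: [0.4734, -0.0597, 0.1993]
tool_rot: [-0.172, 3.135, -0.001]
contact_force: [2.0, -0.6, 0.2]
opening: 0.0497
grip_force: 0.0
```

Request:
{"method": "jog_arm", "body": {
  "commands": [0,0,0,0,0,0.95,50,0,0,0,0,0,0.95,50,0,0,0,0,0,0.95,50,0,0,0,0,0,0.95,50,0,0,0,0,0,0.95,50,0,0,0,0,0,0.95,50,0,0,0,0,0,0.95,50,0,0,0,0,0,0.95,50,0,0,0,0,0,0.95,50,0,0,0,0,0,0.95,50,0,0,0,0,0,0.95,50,0,0,0,0,0,0.95,50,0,0,0,0,0,0.95,50,0,0,0,0,0,0.95,50,0,0,0,0,0,0.95,50,0,0,0,0,0,0.95,50,0,0,0,0,0,0.95,50,0,0,0,0,0,0,50]
}}

```text
t: 28.02
tool_pos: [0.4739, -0.0583, 0.199]
tool_rot: [2.146, 2.293, 0.001]
contact_force: [0.5, -0.9, 0.4]
opening: 0.05
grip_force: 0.0
```

```bash
cat > st.py <<'E'
import sys
from h import *
from fit import rect
s=ctrl.get_obs();print("t",round(s["t"],2),(s["tool_pos"]*1000).round(1),(s["tool_rot"]).round(3),"open",round(s["opening"]*1000,1))
a=np.radians(6.2);u=np.array([np.cos(a),np.sin(a)]);v=np.array([-u[1],u[0]])
for c in("top","side"):
    im=eyes.get_image(c);save(im,c+sys.argv[1]+".png");W=pts(im);Z=W[...,2]*1000
    rail=(W[...,0]>.25)&(W[...,0]<.52)&(W[...,1]>-.43)&(W[...,1]<-.08)
    gray=im["image"].min(-1).astype(int); 
    m=(rail&(Z>76)&(Z<95)).astype(np.uint8)
    n,L,st,_=cv2.connectedComponentsWithStats(m)
    for i in range(1,n):
        if 40<st[i,4]<400:
            P=W[L==i];r=cv2.minAreaRect((P[:,:2]*1000).astype(np.float32));print(c,"mod",np.round(r[0],1),np.round(r[1],1),round(r[2],1),"z",np.median(P[:,2]).round(3),"col",np.median(im["image"][L==i],0))
    D=W[...,:2]-np.array([.533,.1904]);X=D@u*1000;Y=D@v*1000
    m=(Z>34)&(Z<47)&(abs(X)<71)&(abs(Y)<119)
    if m.sum()>50: print(c,"tray in case coords",m.sum(),np.percentile(X[m],[1,99]).round(1),np.percentile(Y[m],[1,99]).round(1))
    m=((Z>80)&(Z<100)&(abs(X)<71)&(abs(Y)<119)).astype(np.uint8)
    n,L,stt,_=cv2.connectedComponentsWithStats(m)
    for i in range(1,n):
        if stt[i,4]>30: print(c,"in case",X[L==i].mean().round(1),Y[L==i].mean().round(1),stt[i,4],np.median(Z[L==i]).round(0))
E
python3 st.py 6; python3 d.py 92.8
```

```text
t 28.02 [473.9 -58.3 199. ] [2.146e+00 2.293e+00 1.000e-03] open 50.0
top mod [ 441.1 -297.6] [29.2 33. ] 2.8 z 0.087 col [147.  147.5 144. ]
top mod [ 442.8 -352.4] [29.  33.6] 4.4 z 0.087 col [147. 148. 144.]
top mod [ 437.  -246.4] [32.3 28.8] 90.0 z 0.086 col [158. 159. 154.]
top mod [ 331.8 -270.5] [30.9 28.4] 49.5 z 0.078 col [ 97.   46.  132.5]
top tray in case coords 816 [-63.5  67.4] [-114.9  118.4]
side mod [ 444.2 -345.3] [30.4 34.5] 4.3 z 0.085 col [137. 135. 130.]
side mod [ 442.7 -291.1] [30.6 35.8] 0.2 z 0.085 col [132.5 131.5 126.5]
side mod [ 439.1 -239.7] [30.8 40.9] 2.1 z 0.085 col [132. 143. 137.]
side mod [ 433.  -138.8] [31.1 35.4] 2.9 z 0.085 col [154.5 150.  142.5]
side tray in case coords 592 [-63.8  69.1] [-118.5  112.2]
t 28.12 pos [473.9 -58.3 198.8] open 50.0 F [0.2 0.5 0.3] grip 0.0
turn [0.01 0.   0.18]
```

```bash
python3 d.py 93 433,-141.5,197 433,-141.5,110 433,-141.5,58
```

```text
t 28.12 pos [473.9 -58.3 198.8] open 50.0 F [0.2 0.5 0.3] grip 0.0
turn [0.01 0.   0.14]
433,-141.5,197 [-1.35 -0.75  0.03]
433,-141.5,110 [0.   0.   1.45]
433,-141.5,58 [0.   0.   0.87]
```

Request:
{"method": "jog_arm", "body": {
  "commands": [0,0,0,0,0,0.14,50,-0.45,-0.25,0,0,0,0,50,-0.45,-0.25,0,0,0,0,50,-0.45,-0.25,0,0,0,0,50,0,0,0.5,0,0,0,50,0,0,0.5,0,0,0,50,0,0,0.5,0,0,0,50,0,0,0,0,0,0,50]
}}

```text
t: 29.12
tool_pos: [0.4311, -0.1405, 0.1058]
tool_rot: [-2.16, -2.273, 0.002]
contact_force: [-0.1, 0.6, 0.6]
opening: 0.05
grip_force: 0.0
```

```bash
python3 d.py 93 433,-141.5,58
python3 - <<'E'
from h import *
im=eyes.get_image("side");print((ctrl.get_obs()["tool_pos"]*1000).round(1))
cv2.imwrite("pics/s7.png",cv2.resize(im["image"][140:240,320:440,::-1],(720,600),interpolation=cv2.INTER_CUBIC))
E
```

```text
t 29.12 pos [ 431.1 -140.5  105.8] open 50.0 F [-0.1  0.6  0.6] grip 0.0
turn [-0.05 -0.03 -0.01]
433,-141.5,58 [-0.02  0.03  0.8 ]
[ 432.4 -141.1  107.7]
```

View pics/s7.png

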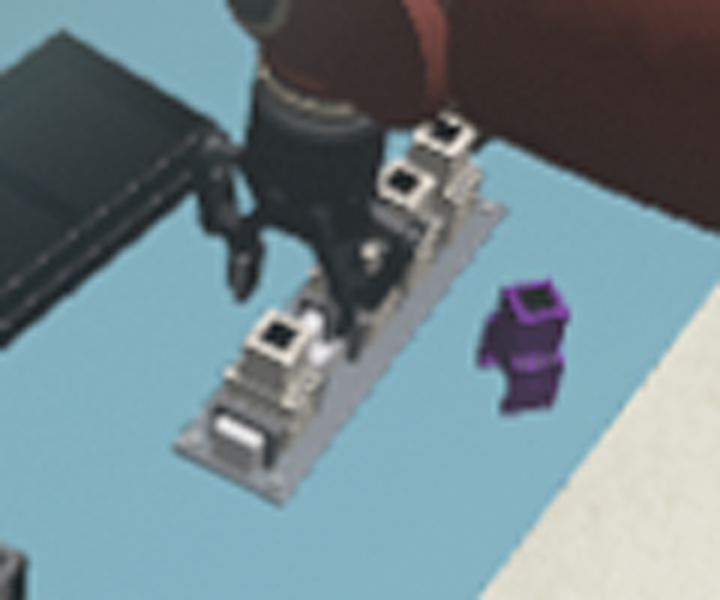

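The crop shows the fingers (240,290)/(345,345) above the white end module (280,340). The purple look-alike is well away at (535,345). I go down and grip.

Request:
{"method": "jog_arm", "body": {
  "commands": [0,0.03,0.3,0,0,0,50,0,0,0.3,0,0,0,50,0,0,0.2,0,0,0,50,0,0,0,0,0,0,20,0,0,0,0,0,0,20,0,0,0,0,0,0,20,0,0,0,0,0,0,20],
  "newtons": 70
}}

```text
t: 30.05
tool_pos: [0.4352, -0.1416, 0.0609]
tool_rot: [2.163, 2.277, 0.0]
contact_force: [0.2, 0.0, 1.0]
opening: 0.0288
grip_force: 69.2
```

```bash
python3 d.py 93
```

```text
t 30.05 pos [ 435.2 -141.6   60.9] open 28.8 F [0.2 0.  1. ] grip 69.2
turn [ 0.01  0.01 -0.01]
```

Request:
{"method": "jog_arm", "body": {
  "commands": [0,0,-0.08,0,0,0,20,0,0,-0.1,0,0,0,20,0,0,-0.1,0,0,0,20,0,0,-0.12,0,0,0,20,0,0,-0.15,0,0,0,20,0,0,-0.2,0,0,0,20,0,0,-0.3,0,0,0,20,0,0,-0.6,0,0,0,20,0,0,-0.6,0,0,0,20,0,0,0,0,0,0,20]
}}

```text
t: 31.3
tool_pos: [0.4369, -0.1425, 0.2002]
tool_rot: [2.158, 2.271, 0.004]
contact_force: [-0.2, -0.2, -1.5]
opening: 0.0286
grip_force: 72.9
```

```bash
python3 st.py 8
python3 - <<'E'
import numpy as np
a=np.radians(6.2);u=np.array([np.cos(a),np.sin(a)]);v=np.array([-u[1],u[0]])
for Y in(83,31,-31,-83): print(Y,(np.array([533,190.4])+2*u+Y*v).round(1))
E
python3 d.py 96.2 468,-60,195 526,273,195 526,273,90 526,273,68
```

```text
t 31.3 [ 436.9 -142.5  200.2] [2.158 2.271 0.004] open 28.6
top mod [ 441.7 -305.9] [16.1 28.8] 89.3 z 0.087 col [150. 150. 148.]
top mod [ 442.8 -352.6] [29.  33.1] 4.3 z 0.087 col [147.  147.5 143. ]
top mod [ 330.9 -270.2] [32.2 27.7] 44.5 z 0.078 col [ 90.5  45.  122. ]
top tray in case coords 806 [-63.4  67.2] [-115.1  115.2]
side mod [ 441.5 -344.7] [26.6 40.9] 3.1 z 0.084 col [124.  121.5 115.5]
side mod [ 440.1 -291.4] [36.6 30.5] 85.7 z 0.085 col [129. 127. 122.]
side mod [ 439.  -239.7] [28.5 35. ] 3.9 z 0.085 col [127. 126. 118.]
side tray in case coords 589 [-63.5  69.1] [-118.5  111.7]
83 [526.  273.1]
31 [531.6 221.4]
-31 [538.3 159.8]
-83 [544.  108.1]
t 31.4 pos [ 434.8 -141.4  195.6] open 29.0 F [ 0.  -0.2 -1.1] grip 72.9
turn [ 0.01  0.   -0.57]
468,-60,195 [1.29 0.7  0.01]
526,273,195 [5.41 1.56 0.  ]
526,273,90 [0.   0.   1.75]
526,273,68 [0.   0.   0.37]
```

Request:
{"method": "jog_arm", "body": {
  "commands": [0,0,0,0,0,-0.57,20,0.43,0.23,0,0,0,0,20,0.43,0.23,0,0,0,0,20,0.43,0.24,0,0,0,0,20,0.6,0.17,0,0,0,0,20,0.6,0.17,0,0,0,0,20,0.6,0.17,0,0,0,0,20,0.6,0.17,0,0,0,0,20,0.6,0.17,0,0,0,0,20,0.6,0.17,0,0,0,0,20,0.6,0.17,0,0,0,0,20,0.6,0.18,0,0,0,0,20,0.6,0.19,0,0,0,0,20,0,0,0,0,0,0,20,0,0,0.5,0,0,0,20,0,0,0.5,0,0,0,20,0,0,0.5,0,0,0,20,0,0,0,0,0,0,20]
}}

```text
t: 33.65
tool_pos: [0.5231, 0.2703, 0.1007]
tool_rot: [-2.097, -2.334, 0.013]
contact_force: [-0.2, 0.6, -1.7]
opening: 0.0286
grip_force: 72.8
```

```bash
python3 d.py 96.2 526,273,66; python3 st.py 9 | grep -E "in case|^t"
```

```text
t 33.65 pos [523.1 270.3 100.7] open 28.6 F [-0.2  0.6 -1.7] grip 72.8
turn [-0.09  0.03 -0.01]
526,273,66 [0.04 0.05 0.58]
t 33.65 [523.1 270.3 100.7] [-2.097 -2.334  0.013] open 28.6
top mod [ 440.9 -297.4] [29.4 32.9] 4.0 z 0.087 col [147. 148. 146.]
top mod [ 442.8 -352.5] [29.1 33.2] 4.4 z 0.087 col [153.5 153.  147.5]
top mod [ 437.4 -246.5] [28.9 32.3] 1.9 z 0.086 col [159. 160. 156.]
top mod [ 331.7 -270.5] [30.9 29.7] 48.7 z 0.078 col [ 90.  46. 122.]
top tray in case coords 613 [-63.4  67.1] [-115.    81.8]
top in case -5.7 65.4 41 92.0
side tray in case coords 418 [-63.4  68.1] [-118.7  112.6]
side in case -9.2 90.0 83 92.0
```

Request:
{"method": "jog_arm", "body": {
  "commands": [0.03,0.03,0.2,0,0,0,20,0,0,0.15,0,0,0,20,0,0,0.1,0,0,0,20,0,0,0.05,0,0,0,20,0,0,0,0,0,0,20]
}}

```text
t: 34.38
tool_pos: [0.5278, 0.2743, 0.0751]
tool_rot: [-2.098, -2.338, 0.001]
contact_force: [-0.5, 0.7, -0.8]
opening: 0.0291
grip_force: 72.9
```

Request:
{"method": "jog_arm", "body": {
  "commands": [0,0,0.05,0,0,0,20,0,0,0,0,0,0,20]
}}

```text
t: 34.62
tool_pos: [0.5279, 0.2743, 0.0722]
tool_rot: [-2.098, -2.338, 0.0]
contact_force: [0.1, 0.4, -1.2]
opening: 0.0289
grip_force: 72.9
```

Request:
{"method": "jog_arm", "body": {
  "commands": [0,0,0.03,0,0,0,20,0,0,0,0,0,0,20]
}}

```text
t: 34.88
tool_pos: [0.5279, 0.2743, 0.0704]
tool_rot: [-2.098, -2.338, 0.0]
contact_force: [0.7, 0.5, -2.3]
opening: 0.0287
grip_force: 72.9
```

Request:
{"method": "jog_arm", "body": {
  "commands": [0,0,0.04,0,0,0,20,0,0,0,0,0,0,20]
}}

```text
t: 35.12
tool_pos: [0.5277, 0.2742, 0.0678]
tool_rot: [-2.098, -2.338, 0.001]
contact_force: [-1.1, 0.1, -1.6]
opening: 0.0282
grip_force: 72.9
```

Request:
{"method": "jog_arm", "body": {
  "commands": [0,0,0.03,0,0,0,20,0,0,0,0,0,0,20]
}}

```text
t: 35.38
tool_pos: [0.5278, 0.2743, 0.0661]
tool_rot: [-2.098, -2.338, 0.0]
contact_force: [-0.2, -0.8, -0.9]
opening: 0.0285
grip_force: 72.9
```

Request:
{"method": "jog_arm", "body": {
  "commands": [0,0,0.03,0,0,0,20,0,0,0,0,0,0,20]
}}

```text
t: 35.62
tool_pos: [0.5282, 0.2744, 0.0651]
tool_rot: [2.098, 2.338, 0.001]
contact_force: [-2.1, 0.2, 1.9]
opening: 0.0286
grip_force: 73.0
```

Request:
{"method": "jog_arm", "body": {
  "commands": [0,0,0.02,0,0,0,20,0,0,0,0,0,0,20]
}}

```text
t: 35.88
tool_pos: [0.5283, 0.2745, 0.065]
tool_rot: [2.098, 2.338, 0.0]
contact_force: [-2.3, -1.3, 7.4]
opening: 0.0292
grip_force: 74.0
```

Request:
{"method": "jog_arm", "body": {
  "commands": [0,0,0,0,0,0,50,0,0,0,0,0,0,50,0,0,0,0,0,0,50,0,0,-0.3,0,0,0,50,0,0,-0.6,0,0,0,50,0,0,-0.7,0,0,0,50,0,0,-0.7,0,0,0,50,0,0,0,0,0,0.57,50,0,0,0,0,0,0,50]
}}

```text
t: 37.0
tool_pos: [0.5284, 0.2745, 0.2032]
tool_rot: [2.163, 2.277, 0.004]
contact_force: [-0.9, -0.1, -0.5]
opening: 0.05
grip_force: 0.0
```

```bash
python3 st.py 10; python3 d.py 93 438.2,-244.5,202 438.2,-244.5,105
```

```text
t 37.0 [528.4 274.5 203.2] [2.163 2.277 0.004] open 50.0
top mod [ 441.1 -298.1] [29.1 32.9] 2.6 z 0.086 col [150.5 151.  147.5]
top mod [ 442.7 -352.3] [29.  33.1] 4.4 z 0.086 col [150. 150. 145.]
top mod [ 437.  -246.2] [31.8 28.9] 89.8 z 0.086 col [162.  163.  157.5]
top mod [ 331.5 -270.1] [30.9 29.1] 49.1 z 0.078 col [ 92.5  45.5 127. ]
top tray in case coords 735 [-63.5  67.5] [-115.   112.5]
top in case 2.3 82.0 152 90.0
side tray in case coords 547 [-63.4  69. ] [-118.7  112.8]
side in case 1.9 86.0 115 92.0
t 37.1 pos [527.7 274.2 201.3] open 50.0 F [ 0.9 -0.2 -0.1] grip 0.0
turn [-0.    0.   -0.01]
438.2,-244.5,202 [-8.56 -1.94 -0.01]
438.2,-244.5,105 [0.   0.   1.62]
```

Request:
{"method": "jog_arm", "body": {
  "commands": [-0.61,-0.14,0,0,0,0,50,-0.61,-0.14,0,0,0,0,50,-0.61,-0.14,0,0,0,0,50,-0.61,-0.14,0,0,0,0,50,-0.61,-0.14,0,0,0,0,50,-0.61,-0.14,0,0,0,0,50,-0.61,-0.14,0,0,0,0,50,-0.61,-0.14,0,0,0,0,50,-0.61,-0.14,0,0,0,0,50,-0.61,-0.14,0,0,0,0,50,-0.61,-0.14,0,0,0,0,50,-0.61,-0.14,0,0,0,0,50,-0.61,-0.13,0,0,0,0,50,-0.62,-0.13,0,0,0,0,50,0,0,0,0,0,0,50,0,0,0.5,0,0,0,50,0,0,0.5,0,0,0,50,0,0,0.6,0,0,0,50,0,0,0,0,0,0,50]
}}

```text
t: 39.48
tool_pos: [0.4356, -0.2413, 0.1016]
tool_rot: [-2.157, -2.273, 0.001]
contact_force: [0.5, -0.0, 0.5]
opening: 0.0499
grip_force: 0.0
```

```bash
python3 st.py 11; python3 d.py 93 438.2,-244.5,61
```

```text
t 39.48 [ 435.6 -241.3  101.6] [-2.157e+00 -2.273e+00  1.000e-03] open 49.9
top tray in case coords 801 [-63.6  67.3] [-115.2  118.3]
top in case 2.4 82.3 152 90.0
side mod [ 445.7 -291.6] [22.  36.4] 4.6 z 0.085 col [120. 125. 121.]
side mod [ 439.6 -238.7] [31.3 36.8] 1.9 z 0.085 col [149. 145. 141.]
side tray in case coords 609 [-63.4  68.9] [-118.7  111.9]
side in case 2.1 86.2 117 91.0
t 39.58 pos [ 438.1 -243.4  105.8] open 50.3 F [0.5 0.9 0.3] grip 0.0
turn [-0. -0. -0.]
438.2,-244.5,61 [-0.02  0.    0.75]
```

Request:
{"method": "jog_arm", "body": {
  "commands": [-0.02,0,0.3,0,0,0,50,0,0,0.3,0,0,0,50,0,0,0.15,0,0,0,50,0,0,0,0,0,0,20,0,0,0,0,0,0,20,0,0,0,0,0,0,20,0,0,0,0,0,0,20],
  "newtons": 70
}}

```text
t: 40.45
tool_pos: [0.4389, -0.2453, 0.0606]
tool_rot: [2.163, 2.275, 0.002]
contact_force: [5.4, -1.1, -5.7]
opening: 0.0287
grip_force: 69.6
```

Request:
{"method": "jog_arm", "body": {
  "commands": [0,0,-0.08,0,0,0,20,0,0,-0.1,0,0,0,20,0,0,-0.1,0,0,0,20,0,0,-0.12,0,0,0,20,0,0,-0.15,0,0,0,20,0,0,-0.2,0,0,0,20,0,0,-0.3,0,0,0,20,0,0,-0.6,0,0,0,20,0,0,-0.6,0,0,0,20,0,0,0,0,0,0,20,0,0,0,0,0,-0.57,20,0,0,0,0,0,0,20]
}}

```text
t: 41.95
tool_pos: [0.4373, -0.2448, 0.1943]
tool_rot: [-2.098, -2.336, 0.0]
contact_force: [-0.3, -0.9, -1.9]
opening: 0.029
grip_force: 72.9
```

```bash
python3 st.py 12; python3 d.py 96.2 531.6,221.4,197 531.6,221.4,76
```

```text
t 41.95 [ 437.3 -244.8  194.3] [-2.098 -2.336  0.   ] open 29.0
top mod [ 336.  -273.3] [31.5 18.3] 53.9 z 0.078 col [ 90.   44.5 122.5]
top tray in case coords 796 [-63.3  67.3] [-115.   118.6]
top in case 2.3 82.4 152 90.0
side mod [ 441.2 -345.3] [23.3 31.9] 1.1 z 0.086 col [124. 122. 116.]
side mod [ 442.6 -292.9] [29.9 36.5] 3.2 z 0.084 col [165.  163.5 156.5]
side tray in case coords 618 [-63.3  69.5] [-118.8  112.1]
side in case 2.2 86.3 120 91.0
t 42.05 pos [ 437.4 -244.8  194.4] open 29.0 F [-0.1 -0.3 -1.8] grip 72.9
turn [-0.01 -0.01 -0.01]
531.6,221.4,197 [ 7.56  2.4  -0.04]
531.6,221.4,76 [0.   0.   2.02]
```

Request:
{"method": "jog_arm", "body": {
  "commands": [0.58,0.18,0,0,0,0,20,0.58,0.18,0,0,0,0,20,0.58,0.18,0,0,0,0,20,0.58,0.18,0,0,0,0,20,0.58,0.18,0,0,0,0,20,0.58,0.18,0,0,0,0,20,0.58,0.18,0,0,0,0,20,0.58,0.18,0,0,0,0,20,0.58,0.19,0,0,0,0,20,0.58,0.19,0,0,0,0,20,0.58,0.19,0,0,0,0,20,0.58,0.19,0,0,0,0,20,0.6,0.19,0,0,0,0,20,0,0,0,0,0,0,20,0,0,0.4,0,0,0,20,0,0,0.4,0,0,0,20,0,0,0.4,0,0,0,20,0,0,0.3,0,0,0,20,0,0,0,0,0,0,20]
}}

```text
t: 44.42
tool_pos: [0.5302, 0.2204, 0.1033]
tool_rot: [-2.098, -2.336, 0.005]
contact_force: [0.7, -0.4, -1.9]
opening: 0.0287
grip_force: 72.9
```

```bash
python3 st.py 13 | grep "in case"; python3 d.py 96.2 531.6,221.4,67
```

```text
top tray in case coords 569 [-63.4  67. ] [-115.2  112.5]
side tray in case coords 482 [-63.4  69. ] [-118.8  112.2]
side in case -7.9 39.9 76 92.0
side in case 2.2 86.0 114 91.0
t 44.52 pos [532.  221.1 105.9] open 28.9 F [ 0.4 -0.  -1.6] grip 72.9
turn [ 0.01 -0.   -0.01]
531.6,221.4,67 [ 0.01 -0.01  0.65]
```

Lowering with small feeling steps near the floor.

Request:
{"method": "jog_arm", "body": {
  "commands": [0,0,0.25,0,0,0,20,0,0,0.2,0,0,0,20,0,0,0.1,0,0,0,20,0,0,0.05,0,0,0,20,0,0,0.03,0,0,0,20,0,0,0,0,0,0,20]
}}

```text
t: 45.28
tool_pos: [0.5318, 0.2213, 0.0677]
tool_rot: [2.098, 2.338, 0.001]
contact_force: [0.6, 0.8, -1.6]
opening: 0.0285
grip_force: 72.9
```

Request:
{"method": "jog_arm", "body": {
  "commands": [0,0,0.03,0,0,0,20,0,0,0,0,0,0,20]
}}

```text
t: 45.52
tool_pos: [0.5316, 0.2213, 0.0658]
tool_rot: [2.098, 2.338, 0.0]
contact_force: [0.6, 0.5, -0.9]
opening: 0.0287
grip_force: 72.9
```

Request:
{"method": "jog_arm", "body": {
  "commands": [0,0,0.02,0,0,0,20,0,0,0,0,0,0,20]
}}

```text
t: 45.78
tool_pos: [0.5315, 0.2212, 0.0644]
tool_rot: [-2.098, -2.338, 0.0]
contact_force: [0.3, 0.2, -1.9]
opening: 0.0288
grip_force: 72.9
```

Request:
{"method": "jog_arm", "body": {
  "commands": [0,0,0.02,0,0,0,20,0,0,0,0,0,0,20]
}}

```text
t: 46.02
tool_pos: [0.5318, 0.2213, 0.0641]
tool_rot: [2.098, 2.338, 0.0]
contact_force: [-1.6, -0.8, 4.8]
opening: 0.029
grip_force: 73.3
```

Request:
{"method": "jog_arm", "body": {
  "commands": [0,0,0.02,0,0,0,20,0,0,0,0,0,0,20]
}}

```text
t: 46.28
tool_pos: [0.5319, 0.2214, 0.0639]
tool_rot: [-2.098, -2.338, 0.0]
contact_force: [-5.3, -1.7, 9.8]
opening: 0.0285
grip_force: 74.0
```

Request:
{"method": "jog_arm", "body": {
  "commands": [0,0,0,0,0,0,50,0,0,0,0,0,0,50,0,0,0,0,0,0,50,0,0,-0.3,0,0,0,50,0,0,-0.6,0,0,0,50,0,0,-0.7,0,0,0,50,0,0,-0.7,0,0,0,50,0,0,0,0,0,0.57,50,0,0,0,0,0,0,50]
}}

```text
t: 47.4
tool_pos: [0.5321, 0.2214, 0.202]
tool_rot: [2.162, 2.277, 0.003]
contact_force: [-0.9, 0.2, -0.5]
opening: 0.0504
grip_force: 0.0
```

```bash
python3 st.py 14; python3 d.py 93 441.2,-296.5,202 441.2,-296.5,105
```

```text
t 47.4 [532.1 221.4 202. ] [2.162 2.277 0.003] open 50.4
top mod [ 441.5 -297.4] [28.9 32.5] 0.7 z 0.087 col [147.5 148.5 145.5]
top mod [ 442.7 -352.3] [29.  33.4] 4.4 z 0.086 col [148. 148. 142.]
top mod [ 331.7 -270.2] [30.9 30. ] 50.3 z 0.078 col [ 82.  42. 108.]
top tray in case coords 617 [-63.7  66.8] [-115.1  116.1]
top in case 1.2 23.0 112 90.0
side tray in case coords 554 [-63.7  68.7] [-118.6  112.1]
side in case 0.8 34.2 103 90.0
side in case 2.2 86.0 115 92.0
t 47.5 pos [531.3 221.2 200. ] open 50.2 F [ 0.3  0.3 -0.5] grip 0.0
turn [-0.    0.   -0.01]
441.2,-296.5,202 [-8.54 -1.95 -0.03]
441.2,-296.5,105 [0.   0.   1.62]
```

Request:
{"method": "jog_arm", "body": {
  "commands": [-0.61,-0.14,0,0,0,0,50,-0.61,-0.14,0,0,0,0,50,-0.61,-0.14,0,0,0,0,50,-0.61,-0.14,0,0,0,0,50,-0.61,-0.14,0,0,0,0,50,-0.61,-0.14,0,0,0,0,50,-0.61,-0.14,0,0,0,0,50,-0.61,-0.14,0,0,0,0,50,-0.61,-0.14,0,0,0,0,50,-0.61,-0.14,0,0,0,0,50,-0.61,-0.14,0,0,0,0,50,-0.61,-0.14,0,0,0,0,50,-0.61,-0.14,0,0,0,0,50,-0.61,-0.13,0,0,0,0,50,0,0,0,0,0,0,50,0,0,0.5,0,0,0,50,0,0,0.5,0,0,0,50,0,0,0.6,0,0,0,50,0,0,0,0,0,0,50]
}}

```text
t: 49.88
tool_pos: [0.4387, -0.2936, 0.1003]
tool_rot: [-2.157, -2.272, -0.0]
contact_force: [-0.2, 0.0, -0.1]
opening: 0.05
grip_force: 0.0
```

```bash
python3 st.py 15; python3 d.py 93 441.2,-296.5,61
```

```text
t 49.88 [ 438.7 -293.6  100.3] [-2.157 -2.272 -0.   ] open 50.0
top tray in case coords 822 [-63.5  67.3] [-115.1  118.5]
top in case 0.8 28.5 163 91.0
top in case 2.2 82.0 155 90.0
side mod [ 442.9 -291.5] [39.  28.2] 89.5 z 0.084 col [129.5 128.  123.5]
side tray in case coords 607 [-63.8  69.3] [-118.7  112. ]
side in case 1.0 34.7 103 90.0
side in case 2.2 86.2 118 91.0
t 49.98 pos [ 441.1 -295.9  104.6] open 49.8 F [0.2 0.6 0.6] grip 0.0
turn [-0.   -0.   -0.01]
441.2,-296.5,61 [-0.01  0.    0.73]
```

Request:
{"method": "jog_arm", "body": {
  "commands": [-0.02,0,0.3,0,0,0,50,0,0,0.3,0,0,0,50,0,0,0.13,0,0,0,50,0,0,0,0,0,0,20,0,0,0,0,0,0,20,0,0,0,0,0,0,20,0,0,0,0,0,0,20],
  "newtons": 70
}}

```text
t: 50.85
tool_pos: [0.4416, -0.2977, 0.0605]
tool_rot: [2.163, 2.276, 0.001]
contact_force: [5.4, 0.2, -5.5]
opening: 0.0286
grip_force: 69.6
```

Request:
{"method": "jog_arm", "body": {
  "commands": [0,0,-0.08,0,0,0,20,0,0,-0.1,0,0,0,20,0,0,-0.1,0,0,0,20,0,0,-0.12,0,0,0,20,0,0,-0.15,0,0,0,20,0,0,-0.2,0,0,0,20,0,0,-0.3,0,0,0,20,0,0,-0.6,0,0,0,20,0,0,-0.6,0,0,0,20,0,0,0,0,0,0,20,0,0,0,0,0,-0.57,20,0,0,0,0,0,0,20]
}}

```text
t: 52.35
tool_pos: [0.4403, -0.2972, 0.1943]
tool_rot: [-2.098, -2.336, 0.0]
contact_force: [0.2, 0.2, -1.2]
opening: 0.0288
grip_force: 73.2
```

```bash
python3 st.py 16; python3 d.py 96.2 538.3,159.8,197 538.3,159.8,76
```

```text
t 52.35 [ 440.3 -297.2  194.3] [-2.098 -2.336  0.   ] open 28.8
top tray in case coords 817 [-63.4  67.3] [-115.   118.4]
top in case 0.9 28.7 164 90.0
top in case 2.3 82.2 153 90.0
side mod [ 443.9 -346.4] [30.9 37.4] 2.0 z 0.084 col [144. 151. 145.]
side tray in case coords 612 [-63.1  69.5] [-118.5  112.2]
side in case 0.8 34.4 105 90.0
side in case 2.3 86.0 115 91.0
t 52.45 pos [ 440.4 -297.3  194.3] open 28.8 F [-0.   0.2 -1.5] grip 73.2
turn [-0.01 -0.01 -0.01]
538.3,159.8,197 [ 7.4   2.44 -0.04]
538.3,159.8,76 [0.   0.   2.02]
```

Request:
{"method": "jog_arm", "body": {
  "commands": [0.57,0.19,0,0,0,0,20,0.57,0.19,0,0,0,0,20,0.57,0.19,0,0,0,0,20,0.57,0.19,0,0,0,0,20,0.57,0.19,0,0,0,0,20,0.57,0.19,0,0,0,0,20,0.57,0.19,0,0,0,0,20,0.57,0.19,0,0,0,0,20,0.57,0.19,0,0,0,0,20,0.57,0.19,0,0,0,0,20,0.57,0.18,0,0,0,0,20,0.57,0.18,0,0,0,0,20,0.57,0.18,0,0,0,0,20,0,0,0,0,0,0,20,0,0,0.4,0,0,0,20,0,0,0.4,0,0,0,20,0,0,0.4,0,0,0,20,0,0,0.3,0,0,0,20,0,0,0,0,0,0,20]
}}

```text
t: 54.82
tool_pos: [0.5371, 0.1594, 0.1033]
tool_rot: [-2.098, -2.336, 0.005]
contact_force: [-0.4, -0.1, -1.9]
opening: 0.029
grip_force: 73.2
```

```bash
python3 st.py 17 | grep "in case"; python3 d.py 96.2 538.3,159.8,67
```

```text
top tray in case coords 332 [-63.4  66.9] [-115.7   72.2]
side tray in case coords 526 [-63.5  68.9] [-118.6  112.8]
side in case -7.2 -18.0 85 93.0
side in case 0.8 34.6 102 90.0
side in case 2.2 86.2 120 91.0
t 54.92 pos [539.  159.9 105.9] open 28.8 F [ 0.5  0.6 -1.1] grip 73.2
turn [ 0.01  0.   -0.01]
538.3,159.8,67 [-0.   -0.01  0.65]
```

Request:
{"method": "jog_arm", "body": {
  "commands": [0,0,0.25,0,0,0,20,0,0,0.2,0,0,0,20,0,0,0.1,0,0,0,20,0,0,0.05,0,0,0,20,0,0,0.05,0,0,0,20,0,0,0,0,0,0,20]
}}

```text
t: 55.68
tool_pos: [0.5386, 0.1602, 0.0663]
tool_rot: [2.098, 2.338, -0.0]
contact_force: [0.0, 0.2, -1.8]
opening: 0.029
grip_force: 73.2
```

Request:
{"method": "jog_arm", "body": {
  "commands": [0,0,0.03,0,0,0,20,0,0,0,0,0,0,20]
}}

```text
t: 55.92
tool_pos: [0.5386, 0.1601, 0.0646]
tool_rot: [2.098, 2.338, 0.0]
contact_force: [-0.2, -0.3, -0.6]
opening: 0.0286
grip_force: 73.2
```

Request:
{"method": "jog_arm", "body": {
  "commands": [0,0,0.02,0,0,0,20,0,0,0,0,0,0,20]
}}

```text
t: 56.18
tool_pos: [0.5388, 0.1602, 0.064]
tool_rot: [2.098, 2.338, 0.0]
contact_force: [-1.1, -0.4, 2.9]
opening: 0.0288
grip_force: 73.4
```

Contact felt at 64 mm. I release and go up.

Request:
{"method": "jog_arm", "body": {
  "commands": [0,0,0,0,0,0,50,0,0,0,0,0,0,50,0,0,0,0,0,0,50,0,0,-0.3,0,0,0,50,0,0,-0.6,0,0,0,50,0,0,-0.7,0,0,0,50,0,0,-0.7,0,0,0,50,0,0,0,0,0,0.57,50,0,0,0,0,0,0,50]
}}

```text
t: 57.3
tool_pos: [0.5391, 0.1602, 0.2033]
tool_rot: [2.162, 2.277, 0.003]
contact_force: [-0.2, -0.1, -0.1]
opening: 0.0503
grip_force: 0.0
```

```bash
python3 st.py 18; python3 d.py 93 443.8,-348.8,202 443.8,-348.8,105
```

```text
t 57.3 [539.1 160.2 203.3] [2.162 2.277 0.003] open 50.3
top mod [ 442.7 -352. ] [29.2 32.3] 4.0 z 0.086 col [145.5 146.  141.5]
top mod [ 332.1 -270. ] [30.2 29.9] 51.1 z 0.078 col [ 82.   40.  113.5]
top tray in case coords 393 [-63.4  66.9] [-115.2  102. ]
top in case -2.8 79.0 83 91.0
top in case -9.1 37.2 36 91.0
side tray in case coords 640 [-63.4  68.6] [-118.6  112.1]
side in case 0.0 -25.5 97 89.0
side in case 0.8 34.4 104 90.0
side in case 2.5 86.3 118 90.0
t 57.4 pos [538.3 160.1 201.3] open 49.8 F [ 0.3 -0.4  0.1] grip 0.0
turn [-0.  0. -0.]
443.8,-348.8,202 [-8.39 -2.02 -0.01]
443.8,-348.8,105 [0.   0.   1.62]
```

Request:
{"method": "jog_arm", "body": {
  "commands": [-0.6,-0.14,0,0,0,0,50,-0.6,-0.14,0,0,0,0,50,-0.6,-0.14,0,0,0,0,50,-0.6,-0.14,0,0,0,0,50,-0.6,-0.14,0,0,0,0,50,-0.6,-0.14,0,0,0,0,50,-0.6,-0.14,0,0,0,0,50,-0.6,-0.15,0,0,0,0,50,-0.6,-0.15,0,0,0,0,50,-0.6,-0.15,0,0,0,0,50,-0.6,-0.15,0,0,0,0,50,-0.6,-0.15,0,0,0,0,50,-0.6,-0.15,0,0,0,0,50,-0.58,-0.14,0,0,0,0,50,0,0,0,0,0,0,50,0,0,0.5,0,0,0,50,0,0,0.5,0,0,0,50,0,0,0.6,0,0,0,50,0,0,0,0,0,0,50]
}}

```text
t: 59.78
tool_pos: [0.4412, -0.3451, 0.1013]
tool_rot: [-2.157, -2.272, -0.001]
contact_force: [-0.4, 0.6, 0.1]
opening: 0.05
grip_force: 0.0
```

```bash
python3 st.py 19; python3 d.py 93 443.8,-348.8,61
```

```text
t 59.77 [ 441.2 -345.1  101.3] [-2.157e+00 -2.272e+00 -1.000e-03] open 50.0
top tray in case coords 826 [-63.4  67.1] [-115.1  118.8]
top in case 0.7 -32.9 149 91.0
top in case 0.8 28.6 164 90.0
top in case 2.4 82.3 150 90.0
side mod [ 445.4 -347.3] [31.7 37.6] 7.8 z 0.085 col [135. 132. 127.]
side tray in case coords 629 [-63.8  69.3] [-118.7  111.7]
side in case 0.1 -25.1 94 90.0
side in case 0.4 34.4 103 90.0
side in case 2.3 85.9 116 91.0
t 59.88 pos [ 443.4 -347.7  105.8] open 49.9 F [ 0.  -0.9  0.5] grip 0.0
turn [-0.   -0.   -0.01]
443.8,-348.8,61 [-0.02  0.01  0.75]
```

Request:
{"method": "jog_arm", "body": {
  "commands": [-0.02,0.01,0.3,0,0,0,50,0,0,0.3,0,0,0,50,0,0,0.15,0,0,0,50,0,0,0,0,0,0,20,0,0,0,0,0,0,20,0,0,0,0,0,0,20,0,0,0,0,0,0,20],
  "newtons": 70
}}

```text
t: 60.75
tool_pos: [0.4442, -0.3492, 0.0603]
tool_rot: [2.164, 2.277, 0.001]
contact_force: [4.7, -0.4, -5.6]
opening: 0.0288
grip_force: 69.5
```

Request:
{"method": "jog_arm", "body": {
  "commands": [0,0,-0.08,0,0,0,20,0,0,-0.1,0,0,0,20,0,0,-0.1,0,0,0,20,0,0,-0.12,0,0,0,20,0,0,-0.15,0,0,0,20,0,0,-0.2,0,0,0,20,0,0,-0.3,0,0,0,20,0,0,-0.6,0,0,0,20,0,0,-0.6,0,0,0,20,0,0,0,0,0,0,20,0,0,0,0,0,-0.57,20,0,0,0,0,0,0,20]
}}

```text
t: 62.25
tool_pos: [0.4433, -0.3489, 0.1943]
tool_rot: [-2.098, -2.336, -0.0]
contact_force: [0.0, 0.6, -1.1]
opening: 0.0289
grip_force: 73.1
```

```bash
python3 st.py 20; python3 d.py 96.2 544,108.1,197 544,108.1,76
```

```text
t 62.25 [ 443.3 -348.9  194.3] [-2.098 -2.336 -0.   ] open 28.9
top mod [ 333.  -269.4] [27.9 28.6] 53.5 z 0.078 col [ 79.5  40.  104. ]
top tray in case coords 832 [-63.6  67.3] [-115.   118.4]
top in case 0.8 -32.6 147 90.0
top in case 1.0 28.8 162 90.0
top in case 2.4 82.3 152 90.0
side tray in case coords 639 [-63.3  68.7] [-118.3  111.9]
side in case 0.2 -25.6 100 89.0
side in case 0.6 34.1 103 90.0
side in case 2.2 86.0 115 91.0
t 62.35 pos [ 443.4 -349.   194.3] open 29.1 F [-0.6  0.2 -1.1] grip 73.1
turn [-0.01 -0.01 -0.01]
544,108.1,197 [ 7.39  2.49 -0.04]
544,108.1,76 [0.   0.   2.02]
```

Request:
{"method": "jog_arm", "body": {
  "commands": [0.57,0.19,0,0,0,0,20,0.57,0.19,0,0,0,0,20,0.57,0.19,0,0,0,0,20,0.57,0.19,0,0,0,0,20,0.57,0.19,0,0,0,0,20,0.57,0.19,0,0,0,0,20,0.57,0.19,0,0,0,0,20,0.57,0.19,0,0,0,0,20,0.57,0.19,0,0,0,0,20,0.57,0.19,0,0,0,0,20,0.57,0.19,0,0,0,0,20,0.57,0.2,0,0,0,0,20,0.55,0.2,0,0,0,0,20,0,0,0,0,0,0,20,0,0,0.4,0,0,0,20,0,0,0.4,0,0,0,20,0,0,0.4,0,0,0,20,0,0,0.3,0,0,0,20,0,0,0,0,0,0,20]
}}

```text
t: 64.72
tool_pos: [0.5431, 0.107, 0.1034]
tool_rot: [-2.097, -2.335, 0.005]
contact_force: [0.4, 0.5, -2.0]
opening: 0.0293
grip_force: 73.1
```

```bash
python3 st.py 21 | grep "in case"; python3 d.py 96.2 544,108.1,67
```

```text
top tray in case coords 405 [-64.5  67.5] [-80.7 118.7]
top in case 2.4 82.4 150 90.0
side tray in case coords 566 [-63.6  69.3] [-117.9  112.7]
side in case -7.2 -75.0 79 92.0
side in case 0.0 -26.0 96 89.0
side in case 0.7 34.3 102 90.0
side in case 2.2 86.1 117 91.0
t 64.83 pos [544.9 107.3 105.9] open 28.7 F [-0.2 -0.2 -0.4] grip 73.1
turn [ 0.01  0.   -0.01]
544,108.1,67 [ 0.01 -0.01  0.65]
```

Request:
{"method": "jog_arm", "body": {
  "commands": [0,0,0.25,0,0,0,20,0,0,0.2,0,0,0,20,0,0,0.1,0,0,0,20,0,0,0.05,0,0,0,20,0,0,0.05,0,0,0,20,0,0,0,0,0,0,20]
}}

```text
t: 65.58
tool_pos: [0.5446, 0.1076, 0.0663]
tool_rot: [-2.098, -2.338, -0.0]
contact_force: [-0.5, 0.3, -0.9]
opening: 0.0292
grip_force: 73.1
```

Request:
{"method": "jog_arm", "body": {
  "commands": [0,0,0.03,0,0,0,20,0,0,0,0,0,0,20]
}}

```text
t: 65.82
tool_pos: [0.5445, 0.1076, 0.0646]
tool_rot: [2.098, 2.338, 0.0]
contact_force: [0.9, -1.1, -0.6]
opening: 0.0284
grip_force: 73.1
```

Request:
{"method": "jog_arm", "body": {
  "commands": [0,0,0.02,0,0,0,20,0,0,0,0,0,0,20]
}}

```text
t: 66.08
tool_pos: [0.5448, 0.1076, 0.0637]
tool_rot: [2.098, 2.338, 0.001]
contact_force: [-0.2, -0.2, 1.0]
opening: 0.0284
grip_force: 73.1
```

Request:
{"method": "jog_arm", "body": {
  "commands": [0,0,0.01,0,0,0,20,0,0,0,0,0,0,50,0,0,0,0,0,0,50,0,0,0,0,0,0,50,0,0,-0.3,0,0,0,50,0,0,-0.6,0,0,0,50,0,0,-0.7,0,0,0,50,0,0,-0.7,0,0,0,50,0,0,-0.7,0,0,0,40,0,0,-0.7,0,0,0,32,0,0,-0.4,0,0,0,32,-0.7,0,0,0,0,0,32,-0.7,0,0,0,0,0,32,-0.7,0,0,0,0,0,32,0,0,0,0,0,0,32]
}}

```text
t: 67.95
tool_pos: [0.5582, -0.0199, 0.31]
tool_rot: [2.102, 2.333, 0.001]
contact_force: [-0.7, 1.3, 0.1]
opening: 0.032
grip_force: 0.0
```

```bash
python3 st.py 22
python3 - <<'E'
from h import *
i=[eyes.get_image(c) for c in("top","side")]
cv2.imwrite("pics/both22.png",np.hstack([cv2.resize(a["image"][y:y+130,x:x+130,::-1],(400,400),interpolation=cv2.INTER_CUBIC) for a,y,x in((i[0],140,170),(i[1],180,220))]))
for a in i:
  W=pts(a);b=(W[...,2]>.235)&(W[...,2]<.262)&(W[...,0]>.62)&(W[...,0]<.8)&(W[...,1]>.14)&(W[...,1]<.27)
  print(b.sum(),np.nanpercentile(W[b],[2,50,98],axis=0).round(4).tolist())
E
python3 d.py 96.2 677,205,310 677,205,232
```

```text
t 67.95 [558.2 -19.9 310. ] [2.102e+00 2.333e+00 1.000e-03] open 32.0
top mod [ 332.2 -269.9] [32.1 29.2] 52.4 z 0.078 col [ 94.  47. 127.]
top tray in case coords 662 [-63.5  67.2] [-111.8  118.6]
top in case 1.8 -80.8 71 90.0
top in case 0.9 -32.7 146 90.0
top in case 0.9 28.7 161 90.0
top in case 2.2 82.1 154 90.0
side tray in case coords 602 [-63.3  68.6] [-118.7  112.1]
side in case 0.3 -81.8 90 89.0
side in case -0.0 -25.3 99 89.0
side in case 0.9 34.5 104 90.0
side in case 2.1 85.9 112 92.0
253 [[0.6644, 0.1459, 0.2404], [0.6756, 0.2053, 0.2524], [0.6862, 0.2623, 0.2571]]
154 [[0.6647, 0.1514, 0.237], [0.6749, 0.2153, 0.2518], [0.6833, 0.2678, 0.2567]]
t 68.15 pos [558.1 -16.8 309.4] open 32.0 F [-0.6  0.6 -0. ] grip 0.0
turn [ 0.01 -0.    0.01]
677,205,310 [ 3.46  2.37 -0.01]
677,205,232 [0.  0.  1.3]
```

View pics/both22.png

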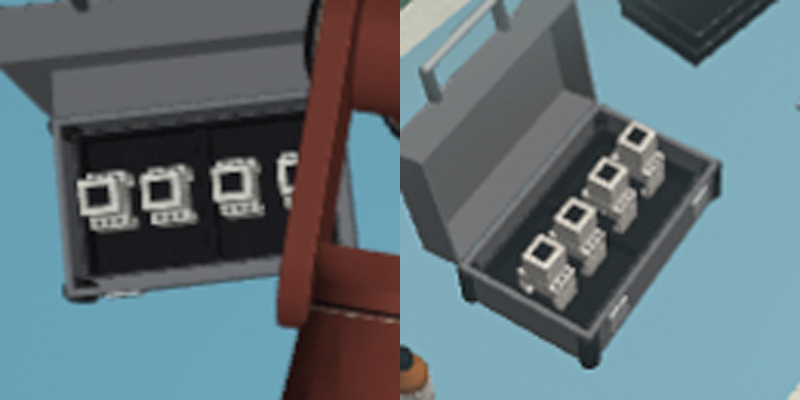

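Four white modules stand upright in one layer in the tray: left view at (100,195), (165,195), (237,188), (290,180), right view at (545,250) to (638,140). The lid is back, with its bar at right view (460,45). Next I grip the bar to close.

Request:
{"method": "jog_arm", "body": {
  "commands": [0.43,0.29,0,0,0,0,32,0.43,0.29,0,0,0,0,32,0.43,0.29,0,0,0,0,32,0.43,0.29,0,0,0,0,32,0.43,0.29,0,0,0,0,32,0.43,0.29,0,0,0,0,32,0.43,0.29,0,0,0,0,32,0.45,0.3,0,0,0,0,32,0,0,0,0,0,0,32,0,0,0,0,0,0,32]
}}

```text
t: 69.4
tool_pos: [0.6742, 0.2043, 0.3087]
tool_rot: [-2.097, -2.339, 0.001]
contact_force: [0.7, -0.3, 0.3]
opening: 0.0321
grip_force: 0.0
```

```bash
python3 d.py 96.2 675.5,205.5,230
```

```text
t 69.4 pos [674.2 204.3 308.7] open 32.1 F [ 0.7 -0.3  0.3] grip 0.0
turn [-0.    0.    0.01]
675.5,205.5,230 [0.02 0.02 1.31]
```

Request:
{"method": "jog_arm", "body": {
  "commands": [0.02,0.02,0.35,0,0,0,32,0,0,0.35,0,0,0,32,0,0,0.3,0,0,0,32,0,0,0.25,0,0,0,32,0,0,0.06,0,0,0,32,0,0,0,0,0,0,4,0,0,0,0,0,0,4,0,0,0,0,0,0,4,0,0,0,0,0,0,4],
  "newtons": 40
}}

```text
t: 70.53
tool_pos: [0.6762, 0.2051, 0.2309]
tool_rot: [2.098, 2.337, 0.002]
contact_force: [0.5, 0.6, -0.2]
opening: 0.0084
grip_force: 38.9
```

```bash
python3 d.py 96.2
python3 - <<'E'
import numpy as np
r=np.hypot(.199,.040);a0=np.arctan2(.040,.199)
th=np.linspace(1.7,0,35);p=np.c_[-r*np.cos(a0+th),-r*np.sin(a0+th)]
d=np.diff(p,axis=0)/.06;print(d.round(2).tolist())
E
```

```text
t 70.53 pos [676.2 205.1 230.9] open 8.4 F [ 0.5  0.6 -0.2] grip 38.9
turn [ 0.02 -0.   -0.  ]
[[-0.16, -0.05], [-0.16, -0.04], [-0.17, -0.03], [-0.17, -0.03], [-0.17, -0.02], [-0.17, -0.01], [-0.17, -0.0], [-0.17, 0.01], [-0.17, 0.02], [-0.17, 0.02], [-0.17, 0.03], [-0.16, 0.04], [-0.16, 0.05], [-0.16, 0.06], [-0.16, 0.07], [-0.15, 0.07], [-0.15, 0.08], [-0.14, 0.09], [-0.14, 0.1], [-0.13, 0.1], [-0.13, 0.11], [-0.12, 0.11], [-0.12, 0.12], [-0.11, 0.13], [-0.11, 0.13], [-0.1, 0.14], [-0.09, 0.14], [-0.08, 0.15], [-0.08, 0.15], [-0.07, 0.15], [-0.06, 0.16], [-0.05, 0.16], [-0.05, 0.16], [-0.04, 0.16]]
```

Request:
{"method": "jog_arm", "body": {
  "commands": [0,-0.16,-0.05,0,0,0,4,0,-0.16,-0.04,0,0,0,4,0,-0.17,-0.03,0,0,0,4,0,-0.17,-0.03,0,0,0,4,0,-0.17,-0.02,0,0,0,4,0,-0.17,-0.01,0,0,0,4,0,-0.17,0,0,0,0,4,0,-0.17,0.01,0,0,0,4,0,-0.17,0.02,0,0,0,4,0,-0.17,0.02,0,0,0,4,0,-0.17,0.03,0,0,0,4]
}}

```text
t: 71.9
tool_pos: [0.5643, 0.1928, 0.235]
tool_rot: [-2.098, -2.337, 0.002]
contact_force: [2.8, -1.8, -3.4]
opening: 0.0081
grip_force: 40.1
```

Request:
{"method": "jog_arm", "body": {
  "commands": [0,-0.16,0.04,0,0,0,4,0,-0.16,0.05,0,0,0,4,0,-0.16,0.06,0,0,0,4,0,-0.16,0.07,0,0,0,4,0,-0.15,0.07,0,0,0,4,0,-0.15,0.08,0,0,0,4,0,-0.14,0.09,0,0,0,4,0,-0.14,0.1,0,0,0,4,0,-0.13,0.1,0,0,0,4]
}}

```text
t: 73.03
tool_pos: [0.4847, 0.1841, 0.1961]
tool_rot: [2.098, 2.337, 0.001]
contact_force: [5.9, -2.5, -6.3]
opening: 0.0086
grip_force: 38.9
```

```bash
python3 d.py 96.2
```

```text
t 73.03 pos [484.7 184.1 196.1] open 8.6 F [ 5.9 -2.5 -6.3] grip 38.9
turn [ 0.01  0.01 -0.  ]
```

Request:
{"method": "jog_arm", "body": {
  "commands": [0,-0.13,0.11,0,0,0,4,0,-0.12,0.11,0,0,0,4,0,-0.12,0.12,0,0,0,4,0,-0.11,0.13,0,0,0,4,0,-0.11,0.13,0,0,0,4,0,-0.1,0.14,0,0,0,4,0,-0.09,0.14,0,0,0,4,0,-0.08,0.15,0,0,0,4,0,-0.08,0.15,0,0,0,4,0,-0.07,0.15,0,0,0,4]
}}

```text
t: 74.28
tool_pos: [0.427, 0.1777, 0.118]
tool_rot: [2.095, 2.334, 0.008]
contact_force: [10.7, -3.9, -4.7]
opening: 0.0082
grip_force: 38.9
```

```bash
python3 d.py 96.2
```

```text
t 74.28 pos [427.  177.7 118. ] open 8.2 F [10.7 -3.9 -4.7] grip 38.9
turn [ 0.08  0.01 -0.  ]
```

Request:
{"method": "jog_arm", "body": {
  "commands": [0,-0.05,0.16,0,0,0,4,0,-0.04,0.16,0,0,0,4,0,-0.03,0.16,0,0,0,4,0,-0.02,0.14,0,0,0,4,0,0,0,0,0,0,4]
}}

```text
t: 74.9
tool_pos: [0.4166, 0.1767, 0.0831]
tool_rot: [2.097, 2.338, -0.003]
contact_force: [-6.8, -8.3, 16.8]
opening: 0.0084
grip_force: 41.0
```

Request:
{"method": "jog_arm", "body": {
  "commands": [0,0,0.04,0,0,0,4,0,0,0,0,0,0,4]
}}

```text
t: 75.15
tool_pos: [0.4167, 0.1767, 0.0829]
tool_rot: [-2.097, -2.339, 0.005]
contact_force: [-13.9, -9.9, 30.1]
opening: 0.008
grip_force: 42.4
```

Request:
{"method": "jog_arm", "body": {
  "commands": [0,0,0,0,0,0,32,0,0,0,0,0,0,32,0,0,0,0,0,0,32,0,0,-0.4,0,0,0,32,0,0,-0.6,0,0,0,32,0,0,-0.7,0,0,0,32,0,0,-0.7,0,0,0,32,-0.7,0,0,0,0,0,32,-0.7,0,0,0,0,0,32,-0.7,0,0,0,0,0,32,-0.7,0,0,0,0,0,32,0,0,0,0,0,0,32,0,0,0,0,0,0,32]
}}

```text
t: 76.78
tool_pos: [0.4341, 0.0104, 0.2207]
tool_rot: [-2.098, -2.337, -0.0]
contact_force: [0.4, 0.6, 0.3]
opening: 0.0317
grip_force: 0.0
```

Run:
```python
from h import *
from fit import rect
print(ctrl.get_obs()["tool_pos"].round(3))
i=[eyes.get_image(c) for c in("top","side")]
cv2.imwrite("pics/both23.png",np.hstack([cv2.resize(a["image"][y:y+200,x:x+200,::-1],(400,400),interpolation=cv2.INTER_CUBIC) for a,y,x in((i[0],100,170),(i[1],120,220))]))
a=np.radians(6.2);u=np.array([np.cos(a),np.sin(a)]);v=np.array([-u[1],u[0]])
for im in i:
  W=pts(im);D=W[...,:2]-np.array([.533,.1904]);X=D@u*1000;Y=D@v*1000;Z=W[...,2]*1000
  for x in(-65,-30,0,30,65):
    m=(abs(X-x)<10)&(abs(Y)<100)&(Z<200);print(x,np.median(Z[m]).round(1),end="; ")
  print("bar",rect(W,.075,.108,.35,.425,.03,.34),"tray mid",rect(W,.055,.07,.54,.76,-.33,-.05))
```

```text
[0.434 0.01  0.221]
-65 103.2; -30 103.7; 0 103.7; 30 103.2; 65 103.0; bar (191, array([414.4, 179.4]), array([113. ,  17.9]), 89.5, np.float64(0.1014)) tray mid (875, array([ 648.2, -189.2]), array([226. , 131.9]), 84.5, np.float64(0.0626))
-65 103.5; -30 103.7; 0 103.8; 30 103.7; 65 103.7; bar (131, array([414.3, 180.3]), array([ 19.5, 116.1]), 0.9, np.float64(0.1021)) tray mid (296, array([ 648.6, -183.4]), array([230. , 133.3]), 84.9, np.float64(0.0615))
```

View pics/both23.png

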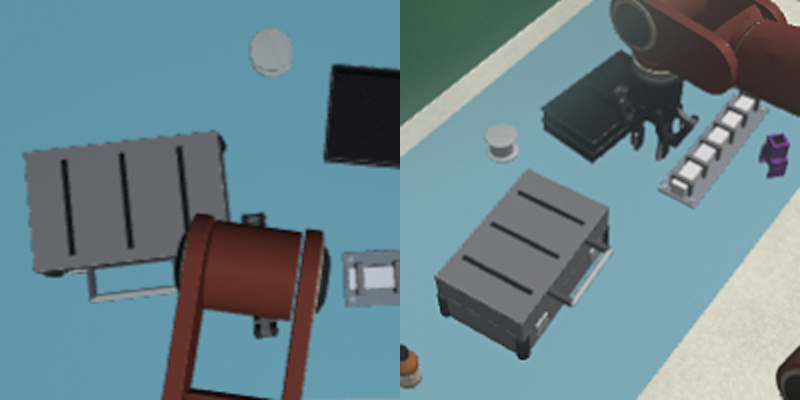

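The lid is shut and level at 103.5 mm front to back, the same as at the start. The rail is empty, and the two other trays, the spool and the purple part are untouched. I hand the job in.

```bash
python3 -c "
from station import job
print(job.finish_job())"
```

```text
the job is handed in; nothing more can be done
None
```

I handed the job in at about 77 s of the 208 s allowed: the top tray is flat in the case, all four modules stand in it in one layer, and the lid is shut; the hand-in returned no verdict.

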